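# Close, stack and clamp mould frames in the screw press

## Robot

A 6-joint arm with a two-finger parallel gripper is mounted at the origin on a cart in front of the work surface, level with it; the furniture and walls round the work are solid. World frame = base frame: x ahead of the robot, y to its left, z up, the work surface at z = 0. Lengths are in m, angles in rad, forces in N, time in s.
With the tool pointing down it reaches from about 0.275 to 0.975 m from the base axis. Payload 8.4 kg.
Tool frame: the origin (TCP) lies midway between the tips of the shut fingers; the grasp point (between the pads) lies 19 mm behind it; z points along the fingers, y is the line along which they close (so a half turn about z gives the same grasp; the last joint's range is limited). The gripper opens to 92 mm and grips with 3 to 60 N. Pads are 20 mm wide; open, the fingers measure 128 mm over their backs; the gripper's body (75 mm by 189 mm) begins 69 mm behind the grasp point.
Start: joints at [1.161, 0.353, 1.633, -0, 1.155, -0.002], TCP at [0.248, 0.574, 0.187] pointing down, gripper open.
Joint ranges: [-2.63, 2.63], [-0.92, 2.1], [0.06, 2.66], [-1.3, 4.44], [0, 2.69], [-3.02, 3.02]. Speed limits (rad/s): [2.22, 2.22, 2.79, 3.14, 3.14, 3.14].

## Interface

Orientations are given as [roll, pitch, yaw] about the fixed x, y, z axes, in that order (R = Rz(yaw) Ry(pitch) Rx(roll)).
In Python, from plant import get_obs, grab_frame, calibration, sign_off gives the robot as it stands.
- The arm moves only by the shell command python3 -m inch 'ROWS' [FORCE]. ROWS is JSON, a list of rows, each an object of numbers: "jaw": the opening, from -1 (shut) to 1 (fully open), so that 0 is half open; "tx", "ty", "tz": the shift along the tool's x, y, z in mm; "twist": the turn about the tool's z in rad. A call has 1 to 10 rows; each row shifts and turns the commanded pose from where the row before left it, along the tool's axes as they then stand; what a row does not reach is not made up. A row lasts 1/12 s, in which the tool goes at most 41.7 mm and 7.16 degrees, less where a joint would pass 70% of its speed; a pose out of reach is approached as far as the arm can. A call with a gripper value outside its range is refused whole. The fingers move at their own pace and stop on an object; FORCE is the grip in N (left out, the last holds). Time passes only in rows, so rows that do not move let the fingers close. It gives the time, the measured TCP pose, the force, the opening and the grip force at its end, in the units of the state.
- get_obs(): the state, without advancing time (a new reading comes with each control period).
- grab_frame(name): name is "scene" or "side" or "wrist"; returns the picture (400x640x3 uint8, red, green, blue); there is no depth.
- calibration(name): a dict with "fx", "fy", "cx", "cy" (pixels), "rvec" (rotation vector, rad) and "tvec" (3), from world to camera coordinates, as OpenCV has them; the wrist camera has in their place "mount" (4x4, takes a point from camera to tool coordinates, whose origin is the TCP and whose axes are the flange's). Camera axes: x right, y down, z forward; pixel columns grow to the right and rows downward; lengths in m; the calibration is good to about 2 mm. A picture is of the moment at which its call begins: read the wrist's pose just before it. calibration takes no time and is no camera call.
- sign_off(): hands the job in; it is judged then, once.
The state is a dict: "clock": time; "joint_positions": joint angles; "qvel": joint speeds; "joint_efforts": joint torques, N m; "tool_pos": TCP position; "orientation": TCP orientation; "contact_force": force on the tool from outside, world axes, zero at the start; "moment": the same for the moment, N m; "gripper_width": opening from 0.0 (shut) to 1.0 (fully open); "finger_force": force on a finger pad.
Only numpy, scipy, OpenCV 4.12 (cv2) and the standard library are available. Lean on these libraries where they do the work, as an engineer would, in place of code of your own. Each camera call takes 0.05 s, during which the arm holds its last target. There are 200 camera calls.

## Task

There are two or three filled mould frames on the bench whose cover plates still stand proud: push every cover fully home by hand, pull the press's tray right out and stack all the frames squarely on it, long side along the tray, covers up, one on top of the other. Then slide the tray fully in under the platen and wind the handwheel down until the platen just touches the stack, then a further quarter of a turn and no more, and leave it clamped like that. The press must not be used to push the covers home.

Things in the scene. Friction and masses are not known exactly. Their poses are not given: they have to be found in the camera images.
- press: the bench screw press, bolted down: grey base plate 130 x 180 x 22 mm, two steel columns, a bridge over the middle with its top 230 mm up. Origin: centre of its underside, on the worktop. Its own -x axis is its open front, the way the tray slides out (roughly towards world +y); columns stand at its y = +78 and -78 mm, x = 0
- tray (a joint): sliding loading tray of the press: 0 m = fully in (centred under the platen), 0.12 m = fully out at the front. Friction about 4 N, stays where left. Starts part way. Frames are loaded from above when it is fully out
- tray_floor (a point): centre of the tray's flat floor, 45 mm above the worktop; the floor is 116 (along the slide) x 76 mm inside a rim 5 mm high and 5 mm thick; four upright guide pins, 8 mm thick and 80 mm tall from the floor, stand at 41 mm either way along the slide and 39 mm either way across, so a frame 56 mm wide goes down between them with 7 mm to spare on each side and fingers pass between the pins; moves with the tray. Same axes as the press: long side along the press's x
- tray_knob (a point): black upright knob of the tray, 20 mm across where gripped, 50 mm tall; this point is on its axis 80 mm above the worktop, 15 mm below the knob's top, and 120 mm from the tray centre towards the press's -x. It moves with the tray
- wheel (a joint): handwheel on top of the press (116 mm over all, upper face of the rim at 254 mm): angle in rad, 0 = platen fully raised (it starts at 0 to 1.2), grows clockwise seen from above to 10.6. Clockwise lowers the ram 40 mm a turn (6.37 mm per rad). The wheel itself stays at its height and stays where left (friction 0.35 N m, about 7 N at the grip; up to 6 N more when pressing)
- wheel_grip (a point): middle of the upright black spinner grip on the handwheel, 50 mm from the axis; the grip is 20 mm across, freely spinning, from 255 to 303 mm above the worktop, and this point is at 280 mm. It goes round with the wheel
- wheel_hub (a point): point on the wheel's (and screw's) vertical axis at the same height as wheel_grip (280 mm); the screw spindle, 18 mm thick, stands up through it to at most 295 mm
- platen_face (a point): centre of the platen's flat underside (106 x 58 mm). With the wheel at 0 it is 105 mm above the tray floor; it goes down with the screw until it meets the load, then stops while the springs behind it give
- platen (a joint): how far the platen's springs are pressed in by the load, m: 0 = platen hanging free, no contact; after contact it grows 6.37 mm per rad of wheel, so 0.010 m is a quarter turn past contact (less up to 1 mm of give in the stack); stops at 0.021. Stiffness 3.5 N per mm
- frame1: aluminium mould frame, one of two or three alike (an absent one reads None): body 100 (own x) x 56 (own y) x 24 mm, 0.35 kg with its cover. Origin: centre of its underside. Carried on top, on two dowel pins, is a captive cover plate 92 x 48 x 6 mm; with cover home the whole is 30 mm tall with a flat top. Grip it across the 56 mm sides of the body, at 8 to 24 mm above its underside
- cover1 (a joint): how far the cover of frame1 is pushed down on its pins, m: 0 = standing 8 mm proud, 0.008 = fully home on the frame. Starts 0 to 0.003; needs about 7 N straight down at its middle, stays where it is left
- cover1_top (a point): centre of the upper face of the cover of frame1: 38 mm above the frame's underside when fully proud, 30 mm when home
- frame2: aluminium mould frame, one of two or three alike (an absent one reads None): body 100 (own x) x 56 (own y) x 24 mm, 0.35 kg with its cover. Origin: centre of its underside. Carried on top, on two dowel pins, is a captive cover plate 92 x 48 x 6 mm; with cover home the whole is 30 mm tall with a flat top. Grip it across the 56 mm sides of the body, at 8 to 24 mm above its underside
- cover2 (a joint): how far the cover of frame2 is pushed down on its pins, m: 0 = standing 8 mm proud, 0.008 = fully home on the frame. Starts 0 to 0.003; needs about 7 N straight down at its middle, stays where it is left
- cover2_top (a point): centre of the upper face of the cover of frame2: 38 mm above the frame's underside when fully proud, 30 mm when home
- frame3: aluminium mould frame, one of two or three alike (an absent one reads None): body 100 (own x) x 56 (own y) x 24 mm, 0.35 kg with its cover. Origin: centre of its underside. Carried on top, on two dowel pins, is a captive cover plate 92 x 48 x 6 mm; with cover home the whole is 30 mm tall with a flat top. Grip it across the 56 mm sides of the body, at 8 to 24 mm above its underside
- cover3 (a joint): how far the cover of frame3 is pushed down on its pins, m: 0 = standing 8 mm proud, 0.008 = fully home on the frame. Starts 0 to 0.003; needs about 7 N straight down at its middle, stays where it is left
- cover3_top (a point): centre of the upper face of the cover of frame3: 38 mm above the frame's underside when fully proud, 30 mm when home

How it is judged:
By the outcome, as a careful person would: the job done as asked, in the order asked, and still so for the second after the job is handed in, with the robot touching nothing.
Of frame1, frame2, frame3 only 2 to 3 are there at a start; the rules pass over those that are not, and their reading is None.
At some moment in a run one of frame1, frame2, frame3 may be knocked a few centimetres aside while the robot is not near it.
Once in a run the grip may slacken for a moment while it holds something.
It also fails if it takes over 210 s, if anything falls off the work surface, if the arm or the gripper's body presses on something with over 40 N, if the wrist force passes 120 N, or if a joint passes its speed limit or range.

## Working session

There is one attempt and no reset: what is moved stays moved. The work goes in short steps, Python scripts to look and compute and a shell command to move; the robot and the scene stay as the last step left them, time stands still between calls to the robot, and variables do not carry over. Pictures are saved under pics/ and viewed, at most 14 in all, crops included, and the job is handed in when it is done.

```bash
ls; mkdir -p pics
cat > h.py <<'E'
import numpy as np, cv2
from plant import get_obs, grab_frame, calibration
from scipy.spatial.transform import Rotation as R
def cam(name,obs=None):
    c=calibration(name); K=np.array([[c['fx'],0,c['cx']],[0,c['fy'],c['cy']],[0,0,1.]])
    if 'mount' in c:
        o=obs or get_obs(); T=np.eye(4); T[:3,:3]=R.from_euler('xyz',o['orientation']).as_matrix(); T[:3,3]=o['tool_pos']
        M=T@np.array(c['mount']); return K,M[:3,:3],M[:3,3]
    Rm=R.from_rotvec(np.array(c['rvec']).ravel()).as_matrix(); t=np.array(c['tvec']).ravel()
    return K,Rm.T,-Rm.T@t
def ray(C,uv):
    K,Rm,o=C; return o, Rm@np.linalg.inv(K)@np.array([uv[0],uv[1],1.])
def onz(C,uv,z):
    o,d=ray(C,uv); return o+d*(z-o[2])/d[2]
def two(C1,u1,C2,u2):
    o1,d1=ray(C1,u1);o2,d2=ray(C2,u2)
    s=np.linalg.lstsq(np.c_[d1,-d2],o2-o1,rcond=None)[0]
    a,b=o1+s[0]*d1,o2+s[1]*d2; return (a+b)/2,np.linalg.norm(a-b)
def proj(C,p):
    K,Rm,o=C; q=K@(Rm.T@(np.array(p)-o)); return q[:2]/q[2]
def shot(name,fn):
    o=get_obs(); im=grab_frame(name); cv2.imwrite('pics/'+fn,im[:,:,::-1]); return im,cam(name,o),o
E
python3 - <<'E'
from h import *
for n in('scene','side','wrist'):
    im,C,o=shot(n,n+'0.png'); print(n,C[2].round(3),C[1][:,2].round(2),calibration(n)['fx'])
print(calibration('wrist')['mount']); print(o)
a=[cv2.imread(f'pics/{n}0.png') for n in('scene','side')]
E
```

```text
pics
scene [-0.053 -0.395  1.155] [ 0.46  0.37 -0.81] 471.27743780404893
side [0.807 0.841 0.702] [-0.28 -0.81 -0.52] 405.813205422129
wrist [0.172 0.606 0.385] [ 0.27 -0.12 -0.96] 294.11212784283083
[[ 8.62231429e-05 -9.56990527e-01 -2.90119155e-01  8.22244821e-02]
 [ 9.99999234e-01 -2.75766346e-04  1.20684502e-03 -3.36338638e-04]
 [-1.23494435e-03 -2.90119036e-01  9.56989770e-01 -1.98106510e-01]
 [ 0.00000000e+00  0.00000000e+00  0.00000000e+00  1.00000000e+00]]
{'clock': 0.1, 'joint_positions': array([ 1.16057221e+00,  3.53598327e-01,  1.63402221e+00, -1.36361320e-05,
        1.15517219e+00, -2.37156629e-03]), 'qvel': array([-0.00078523, -0.00342486, -0.00173985,  0.00165259,  0.00100094,
       -0.00089356]), 'joint_efforts': array([-4.34943067e-04, -5.94906378e+01, -3.34932017e+01,  6.96791592e-02,
        1.84718304e-02, -4.15915349e-05]), 'tool_pos': array([0.24770825, 0.57332728, 0.1868427 ]), 'orientation': array([-3.14039255e+00,  9.62250811e-06,  2.73374562e+00]), 'contact_force': array([ 0.25704711,  0.22016525, -0.50344671]), 'moment': array([-0.00441737, -0.00483651, -0.02288216]), 'finger_force': 0.0, 'gripper_width': 0.9988721007710331}
```

View pics/scene0.png

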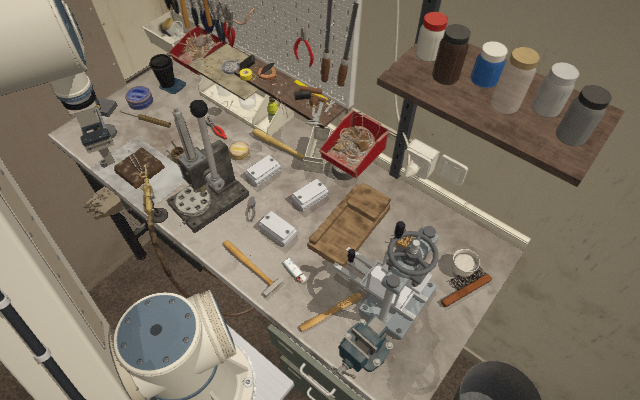

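View pics/side0.png

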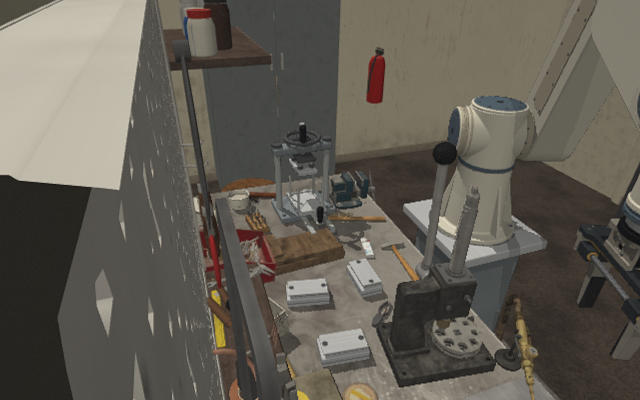

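Scene: three white frames at about (263,170), (309,195), (278,229); the press sits at about (395,280) with its wheel hub near (411,254), knob top at (351,254) and spinner at (400,229). In the side view the frames are at (343,346), (308,292), (364,277), the knob at (320,212) and the spinner at (303,130).

Run:
```python
from h import *
S=cam('scene');D=cam('side')
for n,a,b in [('f1',(263,170),(343,346)),('f2',(309,195),(308,292)),('f3',(278,229),(364,277)),('knobtop',(351,252),(320,207)),('griptop',(400,225),(303,124))]:
    p,e=two(S,a,D,b); print(n,p.round(3),round(e,4))
im=cv2.imread('pics/scene0.png');im2=cv2.imread('pics/side0.png')
a=cv2.resize(im[205:345,320:460],None,fx=4,fy=4,interpolation=3)
b=cv2.resize(im2[110:235,255:355],None,fx=4,fy=4,interpolation=3)
cv2.imwrite('pics/pa.png',a)
# frames
for nm,i,C in(('scene',im,S),('side',im2,D)):
    h=cv2.cvtColor(i,cv2.COLOR_BGR2HSV); m=((h[...,2]>165)&(h[...,1]<40)).astype(np.uint8)
    m=cv2.morphologyEx(m,cv2.MORPH_OPEN,np.ones((3,3)))
    for c in cv2.findContours(m,0,1)[0]:
        A=cv2.contourArea(c)
        if 200<A<2500:
            r=cv2.minAreaRect(c); q=np.array([onz(C,p,.036)[:2] for p in c[:,0]],np.float32)
            w=cv2.minAreaRect(q)
            print(nm,A,np.round(r[0]),'world',np.round(w[0],3),np.round(w[1],3),round(w[2],1))
```

```text
f1 [0.566 0.328 0.017] 0.0
f2 [0.584 0.155 0.016] 0.0027
f3 [0.435 0.147 0.015] 0.0002
knobtop [ 0.47  -0.083  0.093] 0.0039
griptop [ 0.486 -0.187  0.306] 0.0047
scene 2211.0 [261. 364.] world [ 0.084 -0.066] [0.113 0.203] 0.0
scene 252.5 [208. 344.] world [0.08  0.052] [0.083 0.04 ] 40.3
scene 480.5 [174. 344.] world [0.035 0.115] [0.21  0.103] 9.3
scene 209.0 [464. 263.] world [ 0.66 -0.32] [0.048 0.049] 39.2
scene 231.0 [ 23. 267.] world [-0.089  0.584] [0.159 0.052] 84.7
scene 398.0 [207. 248.] world [0.26  0.244] [0.144 0.073] 90.0
scene 486.5 [279. 226.] world [0.436 0.144] [0.108 0.055] 84.0
scene 362.0 [310. 190.] world [0.585 0.151] [0.061 0.092] 79.7
scene 248.5 [107. 176.] world [0.24  0.665] [0.092 0.058] 72.9
scene 824.0 [161. 177.] world [0.351 0.531] [0.177 0.099] 61.8
scene 357.5 [263. 167.] world [0.565 0.324] [0.064 0.094] 83.4
scene 278.5 [422. 150.] world [ 0.936 -0.018] [0.091 0.055] 88.7
scene 307.5 [565.  70.] world [ 1.6   -0.217] [0.085 0.092] 39.3
scene 260.0 [494.  49.] world [1.553 0.04 ] [0.086 0.089] 39.3
scene 202.0 [354.  65.] world [1.146 0.408] [0.447 0.016] 33.6
scene 1392.0 [28. 16.] world [0.531 1.628] [0.23  0.272] 39.4
side 665.5 [342. 340.] world [0.569 0.329] [0.045 0.091] 82.9
side 409.5 [306. 286.] world [0.59  0.154] [0.045 0.093] 77.9
side 351.0 [364. 272.] world [0.437 0.147] [0.088 0.047] 89.4
side 237.5 [480. 252.] world [0.118 0.166] [0.051 0.091] 89.7
side 339.5 [418. 212.] world [ 0.16 -0.06] [0.153 0.075] 53.2
```

View pics/pa.png

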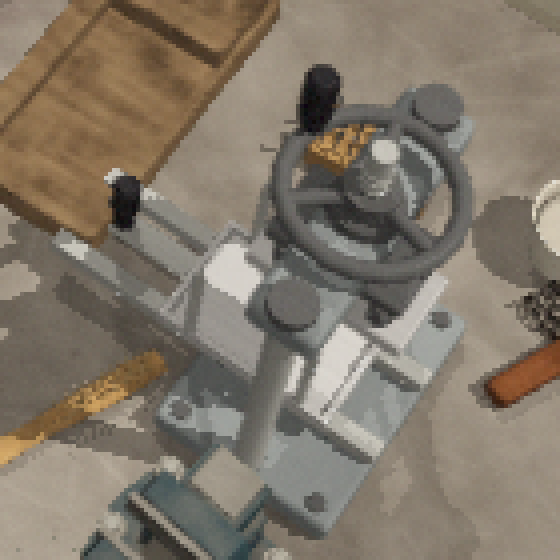

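The crop shows the press from above: base corners at about (436,286), (399,339), (359,310) in the full picture, column tops at (393,280) and (429,230), spindle top (416,242), and knob top at (351,249). The tray is partly out toward the upper left and empty.

Run:
```python
from h import *
S=cam('scene');D=cam('side')
c=[onz(S,p,.022) for p in((436,286),(399.5,339),(359.5,310))]
print(np.round(c,3),np.linalg.norm(c[0]-c[1]),np.linalg.norm(c[1]-c[2]))
ctr=(c[0]+c[2])/2; ax=c[2]-c[1]; print('centre',ctr,'-x axis ang',np.degrees(np.arctan2(ax[1],ax[0])))
ay=c[0]-c[1];print(np.degrees(np.arctan2(ay[1],ay[0])))
for z in(.235,.245): 
    a,b=onz(S,(393,279),z),onz(S,(429,230.5),z); d=b-a; print(z,((a+b)/2).round(3),np.linalg.norm(d),np.degrees(np.arctan2(d[1],d[0])))
print('spindle',onz(S,(416,241.5),.29),'knobtop',onz(S,(351,250.5),.095),'griptop',onz(S,(400,223),.303))
b=cv2.resize(cv2.imread('pics/side0.png')[110:235,255:355],None,fx=4.5,fy=4.5,interpolation=3)
cv2.imwrite('pics/pb.png',b)
```

```text
[[ 0.562 -0.295  0.022]
 [ 0.383 -0.299  0.022]
 [ 0.382 -0.179  0.022]] 0.17907149993615643 0.12009598792203424
centre [ 0.47212585 -0.23702505  0.022     ] -x axis ang 90.62586543506856
1.2196010673375826
0.235 [ 0.48  -0.232  0.235] 0.154916671576442 1.6139813129687255
0.245 [ 0.474 -0.233  0.245] 0.15323281109845757 1.6139813129687324
spindle [ 0.4794539  -0.23223547  0.29      ] knobtop [ 0.47076255 -0.08022679  0.095     ] griptop [ 0.48905917 -0.18312831  0.303     ]
```

View pics/pb.png

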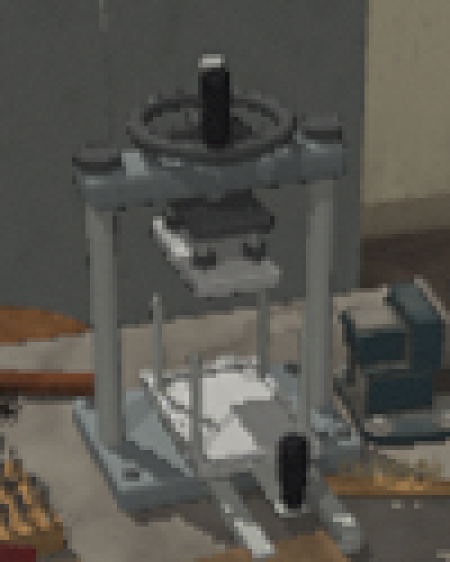

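The side crop confirms the platen is raised, the tray is empty with four guide pins, the knob is at front right and the wheel's grip faces the front. The lever press next to my path needs locating before I move.

```bash
cat >> h.py <<'E'
def plan(x,y,z,yawdeg=None):
    o=get_obs(); p=np.array(o['tool_pos']); Rm=R.from_euler('xyz',o['orientation']).as_matrix()
    d=Rm.T@(np.array([x,y,z])-p)*1000
    yaw=np.degrees(np.arctan2(Rm[1,0],Rm[0,0])); s=f"t={o['clock']:.1f} at {p.round(4)} yaw {yaw:.1f} tilt {np.round(Rm[:2,2],3)} F {np.round(o['contact_force'],1)} w {o['gripper_width']*92:.1f}mm ff {o['finger_force']:.1f} | t {d.round(1)}"
    if yawdeg is not None: s+=f" twist {np.radians((yaw-yawdeg+180)%360-180):.3f}"
    print(s)
E
python3 - <<'E'
from h import *
S=cam('scene');D=cam('side')
print('ball',two(S,(198,107),D,(444,153)))
print('post top',two(S,(182,115),D,(472,193)))
for p in((247,190),(206,225),(170,197)): print('base S',onz(S,p,.02).round(3))
for p in((385,383),(495,365),(445,313)): print('base D',onz(D,p,.02).round(3))
plan(.567,.326,.187,173)
E
```

```text
ball (array([0.39029285, 0.31092545, 0.41818995]), np.float64(0.001973348672849409))
post top (array([0.37351076, 0.37079164, 0.36927059]), np.float64(0.008811670524441052))
base S [0.477 0.31  0.02 ]
base S [0.313 0.313 0.02 ]
base S [0.313 0.47  0.02 ]
base D [0.525 0.434 0.02 ]
base D [0.301 0.468 0.02 ]
base D [0.315 0.32  0.02 ]
t=0.1 at [0.2477 0.5734 0.1869] yaw 156.6 tilt [-0.    -0.001] F [ 0.3 -0.9  0.7] w 92.0mm ff 0.0 | t [-391.2 -100.5    0. ] twist -0.286
```

View pics/wrist0.png

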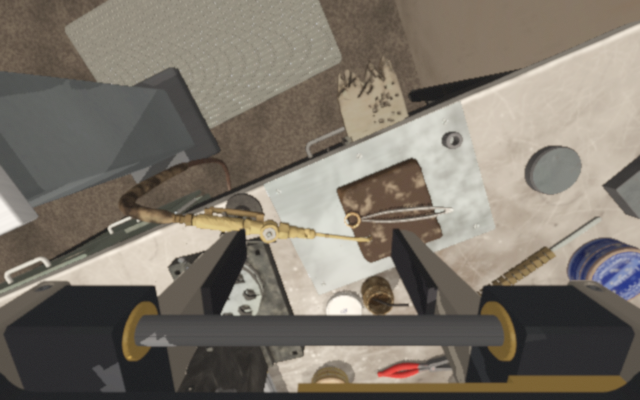

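Wrist view looks at bench tools near the edge, with nothing graspable below. The lever press stands up to z≈0.43 at x .31–.5, y .31–.47, so I go over it high, toward frame B first.

```bash
python3 -m inch '[{"tz":-37,"jaw":-1},{"tz":-37},{"tz":-37},{"tz":-37},{"tz":-37},{"tz":-37},{"tz":-37},{"tz":-37},{},{}]' 20
python3 - <<'E'
from h import *
plan(.588,.153,.48,168); print(get_obs()['joint_positions'].round(3))
E
```

```text
t=0.1 at [0.2477 0.5734 0.1869] yaw 156.6 tilt [-0.    -0.001] F [ 0.3 -0.9  0.7] w 92.0mm ff 0.0 | t [-479.1 -251.3 -292.8] twist -0.198
[ 1.161  0.353  1.634 -0.     1.155 -0.002]schema error: expected keys jaw, tx, ty, tz, twist
```

```bash
python3 -m inch '[{"jaw":-1,"tx":0,"ty":0,"tz":-37,"twist":0},{"jaw":-1,"tx":0,"ty":0,"tz":-37,"twist":0},{"jaw":-1,"tx":0,"ty":0,"tz":-37,"twist":0},{"jaw":-1,"tx":0,"ty":0,"tz":-37,"twist":0},{"jaw":-1,"tx":0,"ty":0,"tz":-37,"twist":0},{"jaw":-1,"tx":0,"ty":0,"tz":-37,"twist":0},{"jaw":-1,"tx":0,"ty":0,"tz":-37,"twist":0},{"jaw":-1,"tx":0,"ty":0,"tz":-36,"twist":0},{"jaw":-1,"tx":0,"ty":0,"tz":0,"twist":0}]' 20
python3 - <<'E'
from h import *
plan(.588,.153,.48,168); print(get_obs()['joint_positions'].round(3))
E
```

```text
clock: 0.9
tool_pos: [0.2484, 0.5752, 0.4904]
orientation: [3.131, -0.0, 2.734]
contact_force: [1.0, 0.2, 0.3]
gripper_width: 0.368
finger_force: 0.0
t=0.9 at [0.2484 0.5752 0.4904] yaw 156.6 tilt [0.004 0.01 ] F [1.  0.2 0.3] w 33.8mm ff 0.0 | t [-479.1 -253.     7.7] twist -0.198
[ 1.161  0.223  1.172  0.     1.736 -0.002]
```

```bash
python3 -m inch '[{"jaw":-1,"tx":-34,"ty":-18,"tz":0,"twist":0},{"jaw":-1,"tx":-34,"ty":-18,"tz":0,"twist":0},{"jaw":-1,"tx":-34,"ty":-18,"tz":0,"twist":0},{"jaw":-1,"tx":-34,"ty":-18,"tz":0,"twist":0},{"jaw":-1,"tx":-34,"ty":-18,"tz":0,"twist":0},{"jaw":-1,"tx":-34,"ty":-18,"tz":0,"twist":0},{"jaw":-1,"tx":-34,"ty":-18,"tz":0,"twist":0},{"jaw":-1,"tx":-34,"ty":-18,"tz":0,"twist":0},{"jaw":-1,"tx":-34,"ty":-18,"tz":0,"twist":0},{"jaw":-1,"tx":-34,"ty":-18,"tz":0,"twist":0}]'
python3 -m inch '[{"jaw":-1,"tx":-34,"ty":-18,"tz":0,"twist":0},{"jaw":-1,"tx":-34,"ty":-18,"tz":0,"twist":0},{"jaw":-1,"tx":-34,"ty":-18,"tz":0,"twist":0},{"jaw":-1,"tx":-34,"ty":-18,"tz":0,"twist":0},{"jaw":-1,"tx":0,"ty":0,"tz":30,"twist":-0.1},{"jaw":-1,"tx":0,"ty":0,"tz":40,"twist":-0.1},{"jaw":-1,"tx":0,"ty":0,"tz":40,"twist":0},{"jaw":-1,"tx":0,"ty":0,"tz":40,"twist":0},{"jaw":-1,"tx":0,"ty":0,"tz":30,"twist":0},{"jaw":-1,"tx":0,"ty":0,"tz":0,"twist":0}]'
python3 - <<'E'
from h import *
plan(.588,.153,.3,168); print(get_obs()['joint_positions'].round(3)); shot('wrist','w1.png')
E
```

```text
clock: 1.73
tool_pos: [0.4893, 0.272, 0.4821]
orientation: [-3.141, -0.0, 2.734]
contact_force: [-0.3, 0.5, -0.6]
gripper_width: 0.002
finger_force: 0.0
clock: 2.57
tool_pos: [0.5812, 0.1526, 0.2953]
orientation: [-3.137, -0.01, 2.934]
contact_force: [-1.3, -0.9, -1.3]
gripper_width: 0.005
finger_force: 0.0
t=2.6 at [0.5812 0.1526 0.2953] yaw 168.1 tilt [-0.011 -0.003] F [-1.3 -0.9 -1.3] w 0.4mm ff 0.0 | t [-6.6  1.8 -4.8] twist 0.001
[ 0.254  0.24   1.549 -0.     1.364 -1.109]
```

View pics/w1.png

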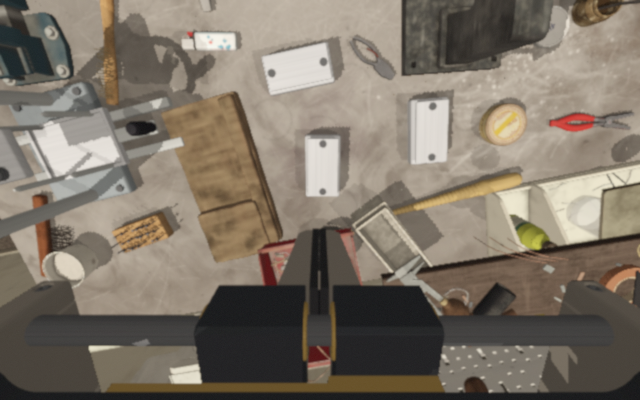

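Wrist picture shows all: frame B at (322,165), A at (430,130), C at (298,67), tray/knob at (145,128), a wooden block between at (225,175). Measure them with masks.

```bash
cat >> h.py <<'E'
def frames(im,C,z=.034,amin=300,amax=60000):
    h=cv2.cvtColor(im,cv2.COLOR_RGB2HSV); m=((h[...,2]>175)&(h[...,1]<30)).astype(np.uint8)
    m=cv2.morphologyEx(m,cv2.MORPH_CLOSE,np.ones((5,5))); m=cv2.morphologyEx(m,cv2.MORPH_OPEN,np.ones((5,5)))
    out=[]
    for c in cv2.findContours(m,0,1)[0]:
        if amin<cv2.contourArea(c)<amax:
            q=np.array([onz(C,p,z)[:2] for p in c[:,0]],np.float32); (x,y),(w,hh),a=cv2.minAreaRect(q)
            if hh>w: w,hh,a=hh,w,a+90
            if .075<w<.12 and .035<hh<.07: out.append((x,y,w,hh,(a+90)%180-90,cv2.minAreaRect(c)[0]))
    return out
E
python3 - <<'E'
from h import *
im,C,o=shot('wrist','w1b.png')
fs=frames(im,C)
for f in fs: print(np.round(f[:5],3),np.round(f[5],1))
D=cam('side');S=cam('scene')
for u,s,b in [((322,165),(342,340),0)]: pass
i2,C2,_=shot('side','s1.png'); f2=frames(i2,C2,.034,150)
for f in f2: print('side',np.round(f[:5],3))
for f in fs:
    g=min(f2,key=lambda g:abs(g[0]-f[0])+abs(g[1]-f[1])) if f2 else None
    if g is not None: print('2view',two(C,f[5],C2,g[5]))
print('wood',[onz(C,p,.03)[:2].round(3) for p in((163,108),(235,93),(280,240),(215,262))])
print('knob top',onz(C,(128,129),.095).round(3))
E
```

```text
[  0.588   0.155   0.095   0.052 -11.41 ] [320.5 164.5]
[ 0.568  0.327  0.097  0.056 -6.502] [427.5 130. ]
[4.4000e-01 1.4900e-01 9.6000e-02 5.4000e-02 8.9214e+01] [296.5  67.2]
side [ 0.571  0.327  0.096  0.043 -6.849]
side [  0.589   0.152   0.093   0.043 -11.809]
side [4.4100e-01 1.4700e-01 9.0000e-02 5.6000e-02 8.8788e+01]
side [ 0.111  0.166  0.091  0.045 -0.58 ]
side [ 4.9000e-01 -2.2900e-01  1.0600e-01  5.6000e-02  7.1945e+01]
2view (array([0.58824136, 0.15370892, 0.03449271]), np.float64(0.004285373676653995))
2view (array([0.569041  , 0.32686463, 0.0328242 ]), np.float64(0.002454143749395295))
2view (array([0.44138462, 0.14917213, 0.03642383]), np.float64(0.003967579543699659))
wood [array([ 0.452, -0.063]), array([0.454, 0.051]), array([0.702, 0.059]), array([ 0.72 , -0.065])]
knob top [ 0.475 -0.086  0.095]
```

Measured: B (.588,.154), A (.569,.327), C (.440,.148), tops at z≈.034 as expected. Check the wood block's height against the tray's path, and push cover B.

Run:
```python
from h import *
C=cam('wrist');S=cam('scene')
for a,b in [((163,108),(334,258)),((235,93),(309,238)),((280,240),(366,185)),((215,262),(391,198))]: print(two(C,a,S,b))
plan(.588,.154,.06,168)
```

```text
(array([ 0.45314104, -0.04885339,  0.04910564]), np.float64(0.01458012760850566))
(array([0.45926901, 0.05216178, 0.03348735]), np.float64(0.0002173393577471423))
(array([0.72554265, 0.05040225, 0.00354904]), np.float64(0.008957882783749654))
(array([ 0.71156053, -0.05308919,  0.05130809]), np.float64(0.010662566470474156))
t=2.7 at [0.5856 0.1538 0.3042] yaw 168.1 tilt [0.001 0.   ] F [-0.4  0.2  0.5] w 0.2mm ff 0.0 | t [ -1.9   0.5 244.2] twist 0.002
```

```bash
python3 -m inch '[{"jaw":-1,"tx":-2,"ty":0,"tz":40,"twist":0},{"jaw":-1,"tx":0,"ty":0,"tz":40,"twist":0},{"jaw":-1,"tx":0,"ty":0,"tz":40,"twist":0},{"jaw":-1,"tx":0,"ty":0,"tz":40,"twist":0},{"jaw":-1,"tx":0,"ty":0,"tz":40,"twist":0},{"jaw":-1,"tx":0,"ty":0,"tz":30,"twist":0},{"jaw":-1,"tx":0,"ty":0,"tz":20,"twist":0},{"jaw":-1,"tx":0,"ty":0,"tz":5,"twist":0},{"jaw":-1,"tx":0,"ty":0,"tz":5,"twist":0},{"jaw":-1,"tx":0,"ty":0,"tz":0,"twist":0}]'
python3 -m inch '[{"jaw":-1,"tx":0,"ty":0,"tz":2,"twist":0},{"jaw":-1,"tx":0,"ty":0,"tz":2,"twist":0},{"jaw":-1,"tx":0,"ty":0,"tz":2,"twist":0},{"jaw":-1,"tx":0,"ty":0,"tz":2,"twist":0},{"jaw":-1,"tx":0,"ty":0,"tz":2,"twist":0},{"jaw":-1,"tx":0,"ty":0,"tz":0,"twist":0}]'
python3 -c "
from h import *
plan(.588,.154,.029,168)"
```

```text
clock: 3.55
tool_pos: [0.5886, 0.1537, 0.044]
orientation: [3.14, 0.002, 2.934]
contact_force: [-0.4, 0.3, 0.3]
gripper_width: 0.006
finger_force: 0.0
clock: 4.05
tool_pos: [0.5866, 0.1532, 0.0322]
orientation: [-3.141, -0.0, 2.934]
contact_force: [0.7, -0.4, 0.3]
gripper_width: 0.006
finger_force: 0.0
t=4.0 at [0.5866 0.1532 0.0322] yaw 168.1 tilt [-0. -0.] F [ 0.7 -0.4  0.3] w 0.5mm ff 0.0 | t [-1.2  1.1  3.2] twist 0.002
```

```bash
for i in 1 2 3; do python3 -m inch '[{"jaw":-1,"tx":0,"ty":0,"tz":1,"twist":0},{"jaw":-1,"tx":0,"ty":0,"tz":0,"twist":0}]'|grep -E "tool_pos|contact"; done
python3 -c "
from h import *
shot('side','s2.png'); i=cv2.imread('pics/s2.png')[230:380,260:420]; cv2.imwrite('pics/s2c.png',cv2.resize(i,None,fx=4,fy=4))"
```

```text
tool_pos: [0.5868, 0.1532, 0.0313]
contact_force: [-0.3, 0.3, -1.6]
tool_pos: [0.5868, 0.1532, 0.0303]
contact_force: [-0.6, 0.0, 0.5]
tool_pos: [0.5868, 0.1532, 0.0293]
contact_force: [-0.8, 1.0, 0.5]
```

View pics/s2c.png

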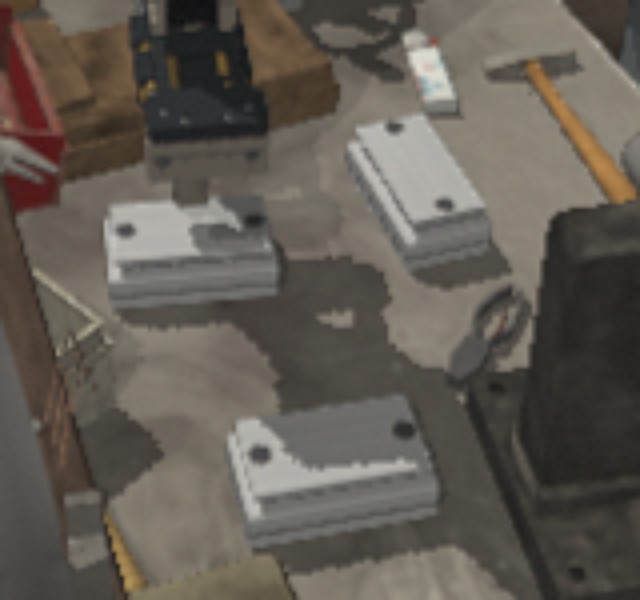

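The crop shows the three frames; the fingertip ends near B's far edge at crop (190,205) and I must check whether it is on the cover.

Run:
```python
from h import *
i2=cv2.imread('pics/s2.png')[:,:,::-1]; D=cam('side')
o=get_obs(); u=proj(D,o['tool_pos']); print('tcp crop px',(u-[260,230])*4)
for f in frames(i2,D,.034,150): print(np.round(f[:5],3))
for p in((105,203),(262,198),(277,250),(117,280)): print(onz(D,(260+p[0]/4,230+p[1]/4),.03).round(3))
a=frames(*shot('wrist','w2.png')[:2])
print([np.round(f[:5],3) for f in a])
```

```text
tcp crop px [189.23844613 231.19521897]
[ 4.4100e-01  1.4600e-01  9.0000e-02  5.6000e-02 -8.9682e+01]
[0.111 0.166 0.091 0.045 0.643]
[0.628 0.114 0.03 ]
[0.536 0.14  0.03 ]
[0.543 0.185 0.03 ]
[0.639 0.179 0.03 ]
[array([ 0.573,  0.324,  0.084,  0.063, -6.804])]
```

View pics/w2.png

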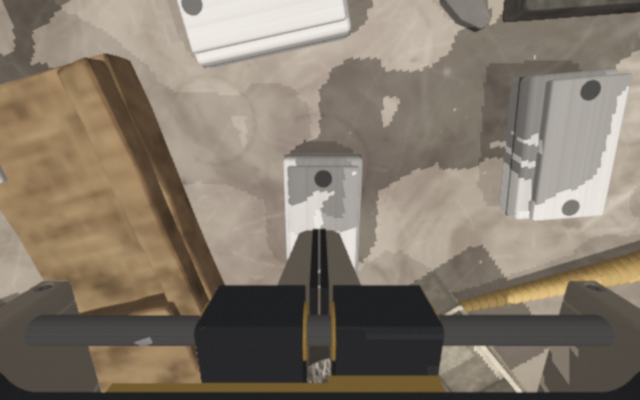

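Wrist view: closed fingertips end at (320,230), over B's cover, whose visible part runs from row 155 to 265.

Run:
```python
from h import *
C=cam('wrist'); o=get_obs(); p=np.array(o['tool_pos']); D=cam('side');S=cam('scene')
for dz in(0,.01,.02): print(dz,proj(C,p+[0,0,dz]),(proj(D,p+[0,0,dz])-[260,230])*4)
shot('scene','c2.png'); print(proj(S,p)); i=cv2.imread('pics/c2.png'); u=proj(S,p).astype(int); cv2.imwrite('pics/c2c.png',cv2.resize(i[u[1]-50:u[1]+50,u[0]-60:u[0]+60],None,fx=5,fy=5))
# corners of B in wrist
print([onz(C,q,.03).round(3) for q in((285,155),(362,155),(362,268),(284,265))])
```

```text
0 [318.8671202  225.98872422] [189.16587066 231.12238706]
0.01 [318.8896816  231.54863235] [189.10738236 218.49246186]
0.02 [318.91446501 237.65611903] [189.04825988 205.7255904 ]
[310.31068676 191.89511597]
[array([0.532, 0.142, 0.03 ]), array([0.542, 0.192, 0.03 ]), array([0.627, 0.178, 0.03 ]), array([0.612, 0.121, 0.03 ])]
```

View pics/c2c.png

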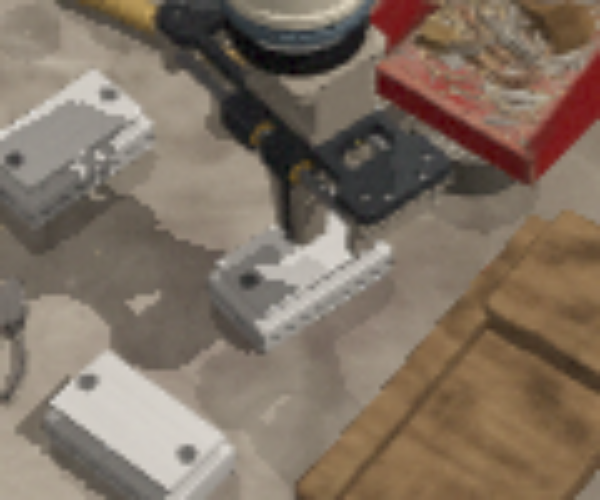

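```bash
for i in 1 2 3 4; do python3 -m inch '[{"jaw":-1,"tx":0,"ty":0,"tz":1,"twist":0}]'|grep -E "tool_pos|contact"; done
```

```text
tool_pos: [0.587, 0.1533, 0.0287]
contact_force: [0.7, 0.3, 0.7]
tool_pos: [0.5869, 0.1533, 0.0275]
contact_force: [-0.5, 0.5, 0.4]
tool_pos: [0.5869, 0.1532, 0.0264]
contact_force: [0.3, 0.2, -0.1]
tool_pos: [0.5868, 0.1532, 0.0253]
contact_force: [0.4, 0.2, -0.3]
```

```bash
for i in 1 2 3 4 5 6; do python3 -m inch '[{"jaw":-1,"tx":0,"ty":0,"tz":1,"twist":0},{"jaw":-1,"tx":0,"ty":0,"tz":1,"twist":0}]'|grep -E "tool_pos|contact"; done; python3 -c "
from h import *
shot('side','s3.png'); i=cv2.imread('pics/s3.png')[230:320,270:360]; cv2.imwrite('pics/s3c.png',cv2.resize(i,None,fx=6,fy=6))"
```

```text
tool_pos: [0.5869, 0.1532, 0.0234]
contact_force: [0.6, -0.3, -0.2]
tool_pos: [0.5869, 0.1532, 0.0214]
contact_force: [0.6, -0.3, -0.2]
tool_pos: [0.5869, 0.1532, 0.0194]
contact_force: [-0.1, 0.2, 0.3]
tool_pos: [0.5869, 0.1532, 0.0174]
contact_force: [-0.3, 0.2, -0.1]
tool_pos: [0.5868, 0.1532, 0.0154]
contact_force: [0.7, -0.2, -0.3]
tool_pos: [0.5869, 0.1532, 0.0134]
contact_force: [0.3, -0.7, 0.4]
```

View pics/s3c.png

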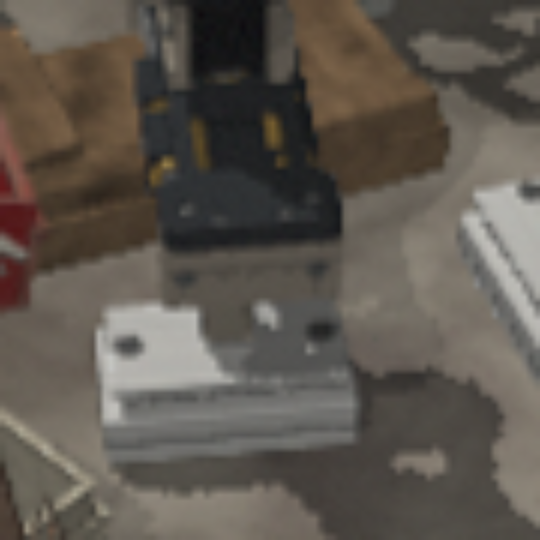

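The crop shows the fingertip at about (225,345), just reaching the cover's middle: the true tip is above the reported TCP. Continue down by force.

```bash
for i in 1 2 3 4 5 6 7; do python3 -m inch '[{"jaw":-1,"tx":0,"ty":0,"tz":1,"twist":0}]'|grep -E "tool_pos|contact"; done
```

```text
tool_pos: [0.5869, 0.1532, 0.0125]
contact_force: [-0.1, -0.3, 0.1]
tool_pos: [0.5869, 0.1533, 0.0114]
contact_force: [-0.6, 0.3, 0.5]
tool_pos: [0.5869, 0.1532, 0.0104]
contact_force: [-0.4, 0.7, 0.4]
tool_pos: [0.5869, 0.1532, 0.0094]
contact_force: [-1.1, -0.4, 6.4]
tool_pos: [0.5869, 0.1532, 0.0088]
contact_force: [-3.5, -0.6, 7.2]
tool_pos: [0.5869, 0.1532, 0.0079]
contact_force: [-2.5, -1.2, 6.7]
tool_pos: [0.5869, 0.1532, 0.0069]
contact_force: [-2.6, -0.7, 7.2]
```

```bash
for i in 1 2 3 4 5 6; do python3 -m inch '[{"jaw":-1,"tx":0,"ty":0,"tz":1,"twist":0}]'|grep -E "tool_pos|contact"; done
```

```text
tool_pos: [0.5869, 0.1532, 0.006]
contact_force: [-2.1, -1.9, 6.9]
tool_pos: [0.5869, 0.1532, 0.005]
contact_force: [-2.2, 0.0, 6.3]
tool_pos: [0.5869, 0.1532, 0.004]
contact_force: [-1.9, -0.3, 6.0]
tool_pos: [0.5869, 0.1532, 0.0031]
contact_force: [-5.8, -2.3, 22.5]
tool_pos: [0.587, 0.1532, 0.0031]
contact_force: [-8.2, -3.2, 30.5]
tool_pos: [0.587, 0.1532, 0.003]
contact_force: [-11.3, -2.9, 40.7]
```

Cover B is home (force rises sharply at tool z=.003, so contact runs 27 mm behind the reported TCP). Before A, fit the arm's links to check clearance to the lever ball.

```bash
python3 -m inch '[{"jaw":-1,"tx":0,"ty":0,"tz":-20,"twist":0},{"jaw":-1,"tx":0,"ty":0,"tz":-40,"twist":0},{"jaw":-1,"tx":0,"ty":0,"tz":-40,"twist":0},{"jaw":-1,"tx":0,"ty":0,"tz":0,"twist":0}]' | grep tool
python3 - <<'E'
from h import *
from scipy.optimize import least_squares
o=get_obs();q=o['joint_positions'];p=o['tool_pos']
d=[(.353,1.634,.6246,.1869),(.223,1.172,.6266,.4904),(.240,1.549,.6009,.2953),(q[1],q[2],np.hypot(p[0],p[1]),p[2])]
f=lambda v:np.array([e for a,b,r,z in d for e in(v[0]+v[2]*np.sin(a)+v[3]*np.sin(a+b+v[4])-r,v[1]+v[2]*np.cos(a)+v[3]*np.cos(a+b+v[4])-z)])
s=least_squares(f,[0,0,.45,.45,0]); print(s.x.round(3),abs(s.fun).max())
plan(.569,.327,.055,168); print(q.round(3))
i,C,_=shot('side','s4.png'); print([np.round(g[:5],3) for g in frames(i,C,.034,150)])
i,C,_=shot('wrist','w4.png'); print([np.round(g[:5],3) for g in frames(i,C,.034,150)])
E
```

```text
tool_pos: [0.5914, 0.1544, 0.1078]
[-0.019 -0.16   0.663  0.499  0.169] 0.0016019396189344004
t=7.5 at [0.5914 0.1544 0.1078] yaw 168.1 tilt [0.01  0.003] F [ 1.3  0.1 -0.2] w 0.5mm ff 0.0 | t [ 58.  164.   53.1] twist 0.002
[ 0.253  0.41   1.743  0.     0.978 -1.11 ]
[array([  0.595,   0.158,   0.085,   0.042, -12.104]), array([ 4.4100e-01,  1.4700e-01,  8.8000e-02,  5.6000e-02, -8.9682e+01]), array([ 0.111,  0.166,  0.091,  0.045, -0.58 ])]
[array([  0.584,   0.155,   0.092,   0.051, -11.837]), array([4.4100e-01, 1.5000e-01, 9.5000e-02, 5.3000e-02, 8.8448e+01])]
```

Run:
```python
from h import *
D=cam('side');S=cam('scene')
print('shoulder z at x=y=0:')
for v in(100,130,160): 
    o,d=ray(D,(497,v)); n=np.array([o[0],o[1],0]);n/=np.linalg.norm(n); t=-(o@n)/(d@n); print(v,(o+t*d).round(3))
for p in((382,325),(390,342),(376,310)): print(p,onz(D,p,.02).round(3))
print('column top left',[two(S,a,D,b) for a,b in[((208,140),(397,285)),((204,150),(423,280))]])
print([onz(S,p,.02).round(3) for p in((247,190),(238,178),(225,168))])
plan(.569,.327,.055,-7)
```

```text
shoulder z at x=y=0:
100 [ 0.006 -0.006  0.383]
130 [-0.007  0.007  0.302]
160 [-0.021  0.02   0.216]
(382, 325) [0.466 0.306 0.02 ]
(390, 342) [0.471 0.352 0.02 ]
(376, 310) [0.458 0.262 0.02 ]
column top left [(array([0.46829698, 0.38663524, 0.2018534 ]), np.float64(0.048853198301007435)), (array([0.42593546, 0.37854509, 0.19791546]), np.float64(0.020362550886802125))]
[array([0.477, 0.31 , 0.02 ]), array([0.493, 0.364, 0.02 ]), array([0.496, 0.424, 0.02 ])]
t=7.6 at [0.5882 0.1536 0.1023] yaw 168.1 tilt [0.004 0.001] F [-0.2 -0.3 -0.1] w 0.6mm ff 0.0 | t [ 54.8 165.7  47.4] twist 3.056
```

```bash
python3 -c "
from h import *
plan(.441,.148,.018)"; python3 -m inch '[{"jaw":-1,"tx":36,"ty":-6,"tz":-5,"twist":0},{"jaw":-1,"tx":36,"ty":-6,"tz":0,"twist":0},{"jaw":-1,"tx":36,"ty":-6,"tz":0,"twist":0},{"jaw":-1,"tx":35,"ty":-7,"tz":20,"twist":0},{"jaw":-1,"tx":0,"ty":0,"tz":35,"twist":0},{"jaw":-1,"tx":0,"ty":0,"tz":30,"twist":0},{"jaw":-1,"tx":0,"ty":0,"tz":0,"twist":0}]' | grep tool; python3 -c "
from h import *
plan(.441,.148,.018)"
```

```text
t=7.6 at [0.5882 0.1536 0.1023] yaw 168.1 tilt [0.004 0.001] F [-0.2 -0.3 -0.1] w 0.6mm ff 0.0 | t [143.2 -36.   83.8]
tool_pos: [0.4367, 0.1567, 0.0155]
t=8.2 at [0.4367 0.1567 0.0155] yaw 168.1 tilt [-0.009 -0.003] F [-0.8  0.2 -0.6] w 0.2mm ff 0.0 | t [-6.  -7.7 -2.5]
```

```bash
python3 -m inch '[{"jaw":-1,"tx":-3,"ty":-9,"tz":0,"twist":0},{"jaw":-1,"tx":0,"ty":0,"tz":2,"twist":0},{"jaw":-1,"tx":0,"ty":0,"tz":2,"twist":0},{"jaw":-1,"tx":0,"ty":0,"tz":2,"twist":0},{"jaw":-1,"tx":0,"ty":0,"tz":1,"twist":0}]' | grep -E "tool_p|contact"; for i in 1 2 3 4 5; do python3 -m inch '[{"jaw":-1,"tx":0,"ty":0,"tz":1,"twist":0}]'|grep -E "tool_pos|contact"; done
```

```text
tool_pos: [0.4437, 0.1489, 0.0141]
contact_force: [0.1, 0.1, 0.3]
tool_pos: [0.4434, 0.149, 0.013]
contact_force: [-0.1, 0.7, -0.0]
tool_pos: [0.4432, 0.149, 0.0118]
contact_force: [0.3, -0.2, 0.2]
tool_pos: [0.4431, 0.1489, 0.0107]
contact_force: [-0.7, 0.6, 5.9]
tool_pos: [0.4431, 0.149, 0.0098]
contact_force: [-1.0, -0.4, 6.3]
tool_pos: [0.4431, 0.149, 0.0088]
contact_force: [-1.7, -1.5, 5.6]
```

```bash
for i in 1 2 3 4 5 6 7 8 9; do python3 -m inch '[{"jaw":-1,"tx":0,"ty":0,"tz":1,"twist":0}]'|grep -E "contact"; done;  python3 -m inch '[{"jaw":-1,"tx":0,"ty":0,"tz":0,"twist":0}]'|grep -E "tool_p|contact"
```

```text
contact_force: [-0.9, -0.1, 7.0]
contact_force: [-1.3, -0.2, 6.8]
contact_force: [-1.9, -0.6, 6.9]
contact_force: [-0.9, -1.3, 6.2]
contact_force: [-1.2, -0.5, 6.9]
contact_force: [-6.2, -2.5, 30.1]
contact_force: [-9.3, -3.4, 44.6]
contact_force: [-12.8, -5.1, 61.3]
contact_force: [-17.4, -6.8, 77.0]
tool_pos: [0.4433, 0.149, 0.0027]
contact_force: [-13.6, -4.7, 58.5]
```

```bash
python3 -m inch '[{"jaw":-1,"tx":0,"ty":0,"tz":-20,"twist":0},{"jaw":-1,"tx":0,"ty":0,"tz":-40,"twist":0},{"jaw":-1,"tx":0,"ty":0,"tz":-40,"twist":0},{"jaw":-1,"tx":-36,"ty":7.5,"tz":-30,"twist":0},{"jaw":-1,"tx":-36,"ty":7.5,"tz":0,"twist":0},{"jaw":-1,"tx":-36,"ty":7.5,"tz":0,"twist":0},{"jaw":-1,"tx":-34,"ty":7.5,"tz":0,"twist":0},{"jaw":-1,"tx":0,"ty":0,"tz":0,"twist":0.122},{"jaw":-1,"tx":0,"ty":0,"tz":0,"twist":0.122},{"jaw":-1,"tx":0,"ty":0,"tz":0,"twist":0.122}]' | grep -E "tool_p|contact"; 
T='{"jaw":-1,"tx":0,"ty":0,"tz":0,"twist":0.122}'
python3 -m inch '[{"jaw":-1,"tx":0,"ty":0,"tz":0,"twist":0.122},{"jaw":-1,"tx":0,"ty":0,"tz":0,"twist":0.122},{"jaw":-1,"tx":0,"ty":0,"tz":0,"twist":0.122},{"jaw":-1,"tx":0,"ty":0,"tz":0,"twist":0.122},{"jaw":-1,"tx":0,"ty":0,"tz":0,"twist":0.122},{"jaw":-1,"tx":0,"ty":0,"tz":0,"twist":0.122},{"jaw":-1,"tx":0,"ty":0,"tz":0,"twist":0.122},{"jaw":-1,"tx":0,"ty":0,"tz":0,"twist":0.122},{"jaw":-1,"tx":0,"ty":0,"tz":0,"twist":0.122},{"jaw":-1,"tx":0,"ty":0,"tz":0,"twist":0.122}]' | grep -E "tool_p|orient"
python3 -m inch '[{"jaw":-1,"tx":0,"ty":0,"tz":0,"twist":0.122},{"jaw":-1,"tx":0,"ty":0,"tz":0,"twist":0.122},{"jaw":-1,"tx":0,"ty":0,"tz":0,"twist":0.122},{"jaw":-1,"tx":0,"ty":0,"tz":0,"twist":0.122},{"jaw":-1,"tx":0,"ty":0,"tz":0,"twist":0.122},{"jaw":-1,"tx":0,"ty":0,"tz":0,"twist":0.122},{"jaw":-1,"tx":0,"ty":0,"tz":0,"twist":0.122},{"jaw":-1,"tx":0,"ty":0,"tz":0,"twist":0.122},{"jaw":-1,"tx":0,"ty":0,"tz":0,"twist":0.122},{"jaw":-1,"tx":0,"ty":0,"tz":0,"twist":0.122}]' | grep -E "tool_p|orient"
python3 - <<'E'
from h import *
i,C,_=shot('side','s5.png'); print([np.round(g[:5],3) for g in frames(i,C,.034,150)])
i,C,_=shot('wrist','w5.png'); print([np.round(g[:5],3) for g in frames(i,C,.034,150)])
plan(.569,.327,.13,-7)
E
```

```text
tool_pos: [0.5838, 0.1488, 0.1252]
contact_force: [-0.1, -0.6, -0.0]
tool_pos: [0.5833, 0.149, 0.1256]
orientation: [-3.141, 0.0, 1.342]
tool_pos: [0.5833, 0.1489, 0.1256]
orientation: [3.142, 0.0, 0.122]
[array([ 0.576,  0.326,  0.085,  0.043, -6.849]), array([  0.592,   0.158,   0.092,   0.042, -11.848]), array([4.4400e-01, 1.5500e-01, 8.0000e-02, 5.2000e-02, 8.9865e+01]), array([ 0.111,  0.166,  0.091,  0.045, -0.58 ])]
[array([ 0.574,  0.325,  0.093,  0.059, -7.012]), array([  0.591,   0.155,   0.096,   0.052, -11.036])]
t=12.4 at [0.5833 0.1489 0.1256] yaw 7.2 tilt [-0. -0.] F [-0.4  0.5  0.2] w 0.4mm ff 0.0 | t [   8.1 -178.5   -4.4] twist 0.248
```

```bash
python3 -m inch '[{"jaw":-1,"tx":2,"ty":-36,"tz":0,"twist":0},{"jaw":-1,"tx":2,"ty":-36,"tz":0,"twist":0},{"jaw":-1,"tx":2,"ty":-36,"tz":0,"twist":0},{"jaw":-1,"tx":2,"ty":-36,"tz":0,"twist":0},{"jaw":-1,"tx":2,"ty":-34,"tz":20,"twist":0.124},{"jaw":-1,"tx":0,"ty":0,"tz":35,"twist":0.124},{"jaw":-1,"tx":0,"ty":0,"tz":35,"twist":0},{"jaw":-1,"tx":0,"ty":0,"tz":18,"twist":0},{"jaw":-1,"tx":0,"ty":0,"tz":3,"twist":0},{"jaw":-1,"tx":0,"ty":0,"tz":2,"twist":0}]'|grep -E "tool_p|contact"; for i in 1 2 3 4 5; do python3 -m inch '[{"jaw":-1,"tx":0,"ty":0,"tz":1,"twist":0}]'|grep -E "tool_pos|contact"; done
```

```text
tool_pos: [0.5701, 0.3264, 0.0119]
contact_force: [-0.9, -0.8, 0.0]
tool_pos: [0.5715, 0.327, 0.0127]
contact_force: [-0.3, -0.8, 0.1]
tool_pos: [0.572, 0.3273, 0.0125]
contact_force: [0.0, 0.5, 0.7]
tool_pos: [0.572, 0.3272, 0.0115]
contact_force: [-0.7, -0.9, 0.1]
tool_pos: [0.5716, 0.3271, 0.0102]
contact_force: [-0.1, -0.2, 0.3]
tool_pos: [0.5715, 0.327, 0.0089]
contact_force: [-0.1, -1.2, 7.2]
```

```bash
for i in 1 2 3 4 5 6 ; do python3 -m inch '[{"jaw":-1,"tx":0,"ty":0,"tz":1,"twist":0}]'|grep -E "tool_p|contact"; done
```

```text
tool_pos: [0.5714, 0.327, 0.008]
contact_force: [-1.3, -1.5, 6.7]
tool_pos: [0.5714, 0.327, 0.007]
contact_force: [-0.9, -1.0, 7.3]
tool_pos: [0.5714, 0.327, 0.006]
contact_force: [-1.6, -0.7, 5.8]
tool_pos: [0.5715, 0.327, 0.005]
contact_force: [-1.3, -1.5, 6.6]
tool_pos: [0.5714, 0.327, 0.004]
contact_force: [-0.9, -0.6, 6.8]
tool_pos: [0.5715, 0.327, 0.0032]
contact_force: [-3.2, -3.9, 21.3]
```

```bash
python3 -m inch '[{"jaw":-1,"tx":0,"ty":0,"tz":1,"twist":0},{"jaw":-1,"tx":0,"ty":0,"tz":-30,"twist":0},{"jaw":-1,"tx":0,"ty":0,"tz":-40,"twist":0},{"jaw":-1,"tx":0,"ty":0,"tz":-40,"twist":0},{"jaw":-1,"tx":0,"ty":0,"tz":-40,"twist":0},{"jaw":-1,"tx":4,"ty":36,"tz":0,"twist":0},{"jaw":-1,"tx":4,"ty":36,"tz":0,"twist":0},{"jaw":-1,"tx":4,"ty":36,"tz":0,"twist":0},{"jaw":-1,"tx":4,"ty":36,"tz":0,"twist":0},{"jaw":-1,"tx":4,"ty":36,"tz":0,"twist":-0.122}]'|grep -E "tool_p|contact"; 
python3 -m inch '[{"jaw":0,"tx":0,"ty":0,"tz":0,"twist":-0.122},{"jaw":0,"tx":0,"ty":0,"tz":0,"twist":-0.122},{"jaw":0,"tx":0,"ty":0,"tz":0,"twist":-0.122},{"jaw":0,"tx":0,"ty":0,"tz":0,"twist":-0.122},{"jaw":0,"tx":0,"ty":0,"tz":0,"twist":-0.122},{"jaw":0,"tx":0,"ty":0,"tz":0,"twist":-0.122},{"jaw":0,"tx":0,"ty":0,"tz":0,"twist":-0.122},{"jaw":0,"tx":0,"ty":0,"tz":0,"twist":-0.122},{"jaw":0,"tx":0,"ty":0,"tz":0,"twist":-0.122},{"jaw":0,"tx":0,"ty":0,"tz":0,"twist":-0.122}]'|grep -E "tool_p|orie"
python3 -m inch '[{"jaw":0,"tx":0,"ty":0,"tz":0,"twist":-0.122},{"jaw":0,"tx":0,"ty":0,"tz":0,"twist":-0.122},{"jaw":0,"tx":0,"ty":0,"tz":0,"twist":-0.122},{"jaw":0,"tx":0,"ty":0,"tz":0,"twist":0}]'|grep -E "tool_p|orie"
python3 -c "
from h import *
plan(.474,-.06,.16,91)"
```

```text
tool_pos: [0.5687, 0.1441, 0.1513]
contact_force: [0.8, -0.3, 0.3]
tool_pos: [0.569, 0.1456, 0.1511]
orientation: [3.141, -0.0, 1.228]
tool_pos: [0.569, 0.1456, 0.1511]
orientation: [3.141, -0.0, 1.594]
t=16.2 at [0.569  0.1456 0.1511] yaw 91.3 tilt [0. 0.] F [-0.4 -0.1 -0.9] w 46.0mm ff 0.0 | t [-203.4  -99.7   -9. ] twist 0.005
```

```bash
python3 -m inch '[{"jaw":0,"tx":-28,"ty":-16,"tz":0,"twist":0},{"jaw":0,"tx":-28,"ty":-16,"tz":0,"twist":0},{"jaw":0,"tx":-28,"ty":-17,"tz":0,"twist":0},{"jaw":0,"tx":-28,"ty":-17,"tz":0,"twist":0},{"jaw":0,"tx":-28,"ty":-17,"tz":0,"twist":0},{"jaw":0,"tx":-28,"ty":-16,"tz":0,"twist":0},{"jaw":0,"tx":0,"ty":0,"tz":0,"twist":0},{"jaw":0,"tx":0,"ty":0,"tz":0,"twist":0}]'|grep -E "tool_p|contact"; python3 -c "
from h import *
shot('wrist','w6.png')
plan(.474,-.083,.038,91)"
```

```text
tool_pos: [0.4725, -0.0251, 0.1512]
contact_force: [-0.3, 0.6, 0.4]
t=16.9 at [ 0.4732 -0.0243  0.1513] yaw 90.7 tilt [0.001 0.   ] F [ 0.9 -0.5  0.1] w 46.0mm ff 0.0 | t [-58.7  -0.  113.2] twist -0.005
```

View pics/w6.png

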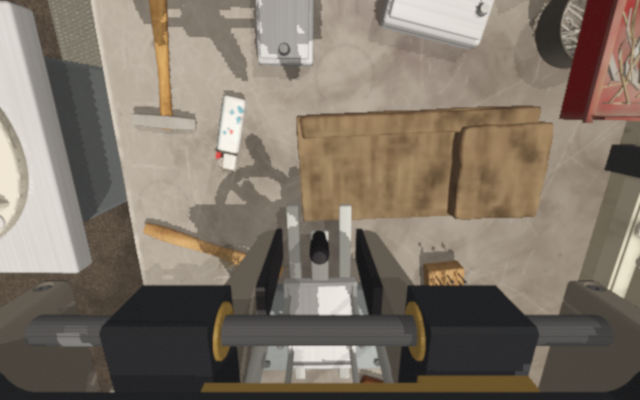

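Wrist view: knob top at (319,237), its foot at (319,258), between the rails ending at row 207; fingertips straddle it left and right at columns 275 and 360.

Run:
```python
from h import *
im=cv2.imread('pics/w6.png'); C=cam('wrist')
print(onz(C,(319,238),.095),onz(C,(319,258),.045))
h=im[225:270,305:335].max(2); m=(h<60).astype(np.uint8); ys,xs=np.nonzero(m); print(xs.min()+305,xs.max()+305,ys.min()+225,ys.max()+225)
# tray rim lines, rails: centre columns
print([onz(C,p,.04).round(3) for p in((288,207),(352,207))])
p=np.array(get_obs()['tool_pos']); 
for z in (0,.027): print(proj(C,p+[-.023,0,z]),proj(C,p+[.023,0,z]))
```

```text
[ 0.47398434 -0.05981556  0.095     ] [ 0.47472895 -0.108045    0.045     ]
310 328 231 261
[array([ 0.44 , -0.048,  0.04 ]), array([ 0.511, -0.047,  0.04 ])]
[287.00287946 225.60553365] [350.41600992 226.30135727]
[282.69706022 241.82884628] [354.85318839 242.59958406]
```

Run:
```python
from h import *
C=cam('wrist')
for r,z in((252,.095),(248,.095),(261,.095),(231,.045),(235,.045)): print(r,z,onz(C,(319,r),z).round(4))
im,D,_=shot('side','s6.png'); i=cv2.cvtColor(im,cv2.COLOR_RGB2HSV)[195:235,305:335,2]; ys,xs=np.nonzero(i<45); print(xs.min()+305,xs.max()+305,ys.min()+195,ys.max()+195)
print(onz(D,((xs.min()+xs.max())/2+305,ys.min()+196.5),.095))
```

```text
252 0.095 [ 0.4742 -0.0744  0.095 ]
248 0.095 [ 0.4741 -0.0702  0.095 ]
261 0.095 [ 0.4743 -0.0841  0.095 ]
231 0.045 [ 0.4743 -0.0743  0.045 ]
235 0.045 [ 0.4744 -0.0792  0.045 ]
317 323 207 222
[ 0.47494159 -0.07456403  0.095     ]
```

```bash
python3 -m inch '[{"jaw":0,"tx":-28,"ty":0.5,"tz":0,"twist":0},{"jaw":0,"tx":-27,"ty":0.5,"tz":0,"twist":0},{"jaw":0,"tx":0,"ty":0,"tz":35,"twist":0},{"jaw":0,"tx":0,"ty":0,"tz":35,"twist":0},{"jaw":0,"tx":0,"ty":0,"tz":25,"twist":0},{"jaw":0,"tx":0,"ty":0,"tz":15,"twist":0},{"jaw":0,"tx":0,"ty":0,"tz":0,"twist":0},{"jaw":-1,"tx":0,"ty":0,"tz":0,"twist":0},{"jaw":-1,"tx":0,"ty":0,"tz":0,"twist":0},{"jaw":-1,"tx":0,"ty":0,"tz":0,"twist":0}]' 40;python3 -m inch '[{"jaw":-1,"tx":0,"ty":0,"tz":0,"twist":0},{"jaw":-1,"tx":0,"ty":0,"tz":0,"twist":0},{"jaw":-1,"tx":0,"ty":0,"tz":0,"twist":0}]'; python3 -c "
from h import *
plan(.474,.007,.038,91)"
```

```text
clock: 17.8
tool_pos: [0.4762, -0.0788, 0.0421]
orientation: [3.139, 0.0, 1.588]
contact_force: [0.6, 0.2, 0.2]
gripper_width: 0.305
finger_force: 0.0
clock: 18.05
tool_pos: [0.4732, -0.0788, 0.0417]
orientation: [-3.139, -0.0, 1.588]
contact_force: [-6.1, 0.9, 7.3]
gripper_width: 0.209
finger_force: 40.0
t=18.1 at [ 0.4732 -0.0788  0.0417] yaw 91.0 tilt [-0.002  0.   ] F [-6.1  0.9  7.3] w 19.2mm ff 40.0 | t [85.8  2.2  3.7] twist -0.000
```

```bash
python3 -m inch '[{"jaw":-1,"tx":6,"ty":0,"tz":0,"twist":0},{"jaw":-1,"tx":12,"ty":0,"tz":0,"twist":0},{"jaw":-1,"tx":12,"ty":0,"tz":0,"twist":0},{"jaw":-1,"tx":12,"ty":0,"tz":0,"twist":0},{"jaw":-1,"tx":12,"ty":0,"tz":0,"twist":0},{"jaw":-1,"tx":12,"ty":0,"tz":0,"twist":0},{"jaw":-1,"tx":8,"ty":0,"tz":0,"twist":0}]' | grep -E "tool_p|cont|width"; for i in 1 2 3 4 5 6; do python3 -m inch '[{"jaw":-1,"tx":2,"ty":0,"tz":0,"twist":0},{"jaw":-1,"tx":0,"ty":0,"tz":0,"twist":0}]'| grep -E "tool_p|cont"; done
```

```text
tool_pos: [0.471, -0.0048, 0.0416]
contact_force: [-10.0, -5.1, 13.0]
gripper_width: 0.205
tool_pos: [0.4709, -0.0024, 0.0416]
contact_force: [-9.8, 1.6, 11.5]
tool_pos: [0.4709, -0.001, 0.0416]
contact_force: [-10.4, -1.3, 11.5]
tool_pos: [0.4708, 0.0008, 0.0416]
contact_force: [-9.7, -2.0, 12.4]
tool_pos: [0.4708, 0.0027, 0.0416]
contact_force: [-10.5, -1.9, 12.8]
tool_pos: [0.4707, 0.0047, 0.0416]
contact_force: [-10.8, -3.3, 13.0]
tool_pos: [0.4706, 0.0067, 0.0416]
contact_force: [-10.6, -3.5, 12.6]
```

```bash
for i in 1 2 3 4 5 6; do python3 -m inch '[{"jaw":-1,"tx":2,"ty":0,"tz":0,"twist":0},{"jaw":-1,"tx":0,"ty":0,"tz":0,"twist":0}]'| grep -E "tool_p|cont"; done
```

```text
tool_pos: [0.4706, 0.0087, 0.0416]
contact_force: [-10.0, -2.9, 13.2]
tool_pos: [0.4706, 0.0089, 0.0416]
contact_force: [-10.2, -15.6, 11.8]
tool_pos: [0.4706, 0.0091, 0.0416]
contact_force: [-10.2, -29.2, 11.5]
tool_pos: [0.4705, 0.0092, 0.0415]
contact_force: [-9.2, -42.0, 11.1]
tool_pos: [0.4705, 0.01, 0.0415]
contact_force: [-7.8, -51.0, 8.8]
tool_pos: [0.4705, 0.0115, 0.0413]
contact_force: [-7.8, -55.1, 8.4]
```

Tray stops fully out with the knob at y≈.009. Release, lift, and go and look at the tray and frames.

```bash
python3 -m inch '[{"jaw":-1,"tx":-8,"ty":0,"tz":0,"twist":0},{"jaw":0,"tx":0,"ty":0,"tz":0,"twist":0},{"jaw":0,"tx":0,"ty":0,"tz":0,"twist":0},{"jaw":0,"tx":0,"ty":0,"tz":0,"twist":0},{"jaw":0,"tx":0,"ty":0,"tz":-30,"twist":0},{"jaw":0.9,"tx":0,"ty":0,"tz":-35,"twist":0},{"jaw":0.9,"tx":0,"ty":0,"tz":-40,"twist":0},{"jaw":0.9,"tx":0,"ty":0,"tz":-40,"twist":0},{"jaw":0.9,"tx":-35,"ty":0,"tz":-40,"twist":0},{"jaw":0.9,"tx":-35,"ty":0,"tz":0,"twist":0}]' | grep -E "tool_p|cont|width"; python3 -m inch '[{"jaw":0.9,"tx":-30,"ty":0,"tz":0,"twist":0},{"jaw":0.9,"tx":0,"ty":0,"tz":0,"twist":0},{"jaw":0.9,"tx":0,"ty":0,"tz":0,"twist":0}]' | grep -E "tool_p|cont|width"; python3 -c "
from h import *
im,C,o=shot('wrist','w7.png')
plan(.441,.148,.15,91)
i,C,_=shot('side','s7.png'); print([np.round(g[:5],3) for g in frames(i,C,.03,150)])
i,C,_=shot('wrist','w7b.png'); print([np.round(g[:5],3) for g in frames(i,C,.03,150)])
"
```

```text
tool_pos: [0.4787, -0.0505, 0.2244]
contact_force: [1.5, 0.2, 0.3]
gripper_width: 0.838
tool_pos: [0.4752, -0.0821, 0.2177]
contact_force: [0.4, 0.7, 0.0]
gripper_width: 0.951
t=21.8 at [ 0.475  -0.0812  0.2174] yaw 90.9 tilt [0.001 0.   ] F [-0.1  0.5 -0.4] w 87.0mm ff 0.0 | t [229.7 -30.4  67.4] twist -0.002
[array([ 0.571,  0.328,  0.095,  0.044, -6.985]), array([  0.59 ,   0.154,   0.093,   0.043, -11.668]), array([ 0.106,  0.162,  0.092,  0.046, -0.58 ])]
[array([ 4.7500e-01, -5.5000e-02,  9.6000e-02,  5.0000e-02, -6.5213e+01])]
```

View pics/w7.png

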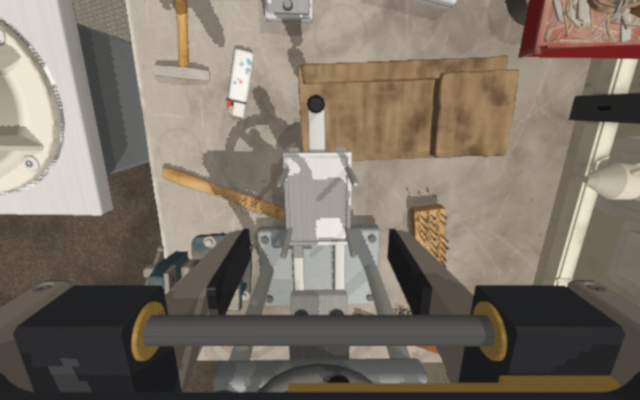

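Wrist view: tray fully out, floor about columns 284–351, rows 153–241, knob at (316,104), pins at the corners; nothing on it.

Run:
```python
from h import *
C=cam('wrist')
q=[onz(C,p,.05) for p in((283,153),(353,153),(351,241),(284,241))]; print(np.round(q,4), np.mean(q,0).round(4))
print('knob top',onz(C,(316,104),.095))
im=cv2.imread('pics/w7.png'); cv2.imwrite('pics/w7c.png',cv2.resize(im[85:265,235:405],None,fx=3.3,fy=3.3,interpolation=3))
```

```text
[[ 0.4301 -0.0527  0.05  ]
 [ 0.517  -0.0512  0.05  ]
 [ 0.5204 -0.1707  0.05  ]
 [ 0.4294 -0.1723  0.05  ]] [ 0.4742 -0.1117  0.05  ]
knob top [0.47054197 0.00542752 0.095     ]
```

View pics/w7c.png

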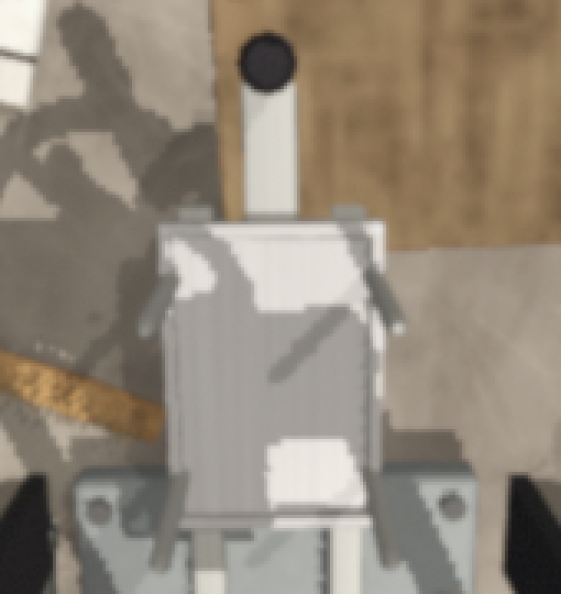

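Crop: pin tops at about (147,332), (400,328), (160,568), (392,562), rim corners (160,222), (385,220).

Run:
```python
from h import *
C=cam('wrist')
f=lambda u:(235+u[0]/3.3,85+u[1]/3.3)
for pts,z in(([(147,332),(400,328),(160,568),(392,562)],.125),([(168,272),(371,268),(184,474),(375,474)],.048)):
    q=np.array([onz(C,f(p),z) for p in pts]); print(q[:,:2].round(4).tolist(),q.mean(0).round(4))
q=np.array([onz(C,f(p),.05) for p in((160,222),(385,220),(372,525),(167,525))]); print(q[:,:2].round(4).tolist(),q.mean(0))
```

```text
[[0.4349, -0.0749], [0.5129, -0.0723], [0.4375, -0.156], [0.5146, -0.1524]] [ 0.475  -0.1139  0.125 ]
[[0.4332, -0.0712], [0.511, -0.0683], [0.4385, -0.1548], [0.5165, -0.1535]] [ 0.4748 -0.112   0.048 ]
[[0.4307, -0.0518], [0.5152, -0.0496], [0.5161, -0.1754], [0.4315, -0.1768]] [ 0.47337711 -0.11340428  0.05      ]
```

```bash
python3 -m inch '[{"jaw":0.9,"tx":38,"ty":-5,"tz":5,"twist":0},{"jaw":0.9,"tx":38,"ty":-5,"tz":5,"twist":0},{"jaw":0.9,"tx":38,"ty":-5,"tz":10,"twist":0},{"jaw":0.9,"tx":38,"ty":-5,"tz":10,"twist":0},{"jaw":0.9,"tx":38,"ty":-5,"tz":10,"twist":0},{"jaw":0.9,"tx":10,"ty":-5,"tz":20,"twist":0.03},{"jaw":0.9,"tx":0,"ty":0,"tz":0,"twist":0},{"jaw":0.9,"tx":0,"ty":0,"tz":0,"twist":0}]' | grep -E "tool_p|cont|width"; python3 -c "
from h import *
i,C,_=shot('wrist','w8.png'); print([np.round(g[:6],3) for g in frames(i,C,.03,150)])
i,C,_=shot('side','s8.png'); print([np.round(g[:5],3) for g in frames(i,C,.03,150)])
plan(.441,.148,.15,89)
"
```

```text
tool_pos: [0.4402, 0.119, 0.1565]
contact_force: [0.1, 0.1, 0.0]
gripper_width: 0.948Traceback (most recent call last):
  File "<string>", line 3, in <module>
    i,C,_=shot('wrist','w8.png'); print([np.round(g[:6],3) for g in frames(i,C,.03,150)])
                                         ~~~~~~~~^^^^^^^^^
    return _wrapfunc(a, 'round', decimals=decimals, out=out)
    return _wrapit(obj, method, *args, **kwds)
    conv = _array_converter(obj)
ValueError: setting an array element with a sequence. The requested array has an inhomogeneous shape after 1 dimensions. The detected shape was (6,) + inhomogeneous part.
```

```bash
python3 -c "
from h import *
i,C,_=shot('wrist','w8.png'); print([(np.round(g[:5],3),g[5]) for g in frames(i,C,.03,150)])
i,C,_=shot('side','s8.png'); print([np.round(g[:5],3) for g in frames(i,C,.03,150)])
print(proj(cam('wrist'),(.441,.148,.03)))
plan(.441,.148,.10,89)
"
```

```text
[(array([  0.586,   0.155,   0.097,   0.051, -11.66 ]), (450.1346435546875, 148.82693481445312)), (array([4.3900e-01, 1.5000e-01, 9.5000e-02, 5.3000e-02, 8.9114e+01]), (316.4999694824219, 154.0))]
[array([ 0.571,  0.328,  0.094,  0.044, -6.907]), array([  0.592,   0.154,   0.088,   0.042, -12.366]), array([4.4100e-01, 1.4800e-01, 8.6000e-02, 5.2000e-02, 8.9066e+01]), array([ 0.106,  0.162,  0.092,  0.046, -0.58 ])]
[317.09833781 156.42648495]
t=22.7 at [0.4422 0.1176 0.158 ] yaw 89.3 tilt [0.001 0.   ] F [ 0.1 -0.3  0.3] w 87.7mm ff 0.0 | t [30.3 -1.7 58. ] twist 0.005
```

View pics/w8.png

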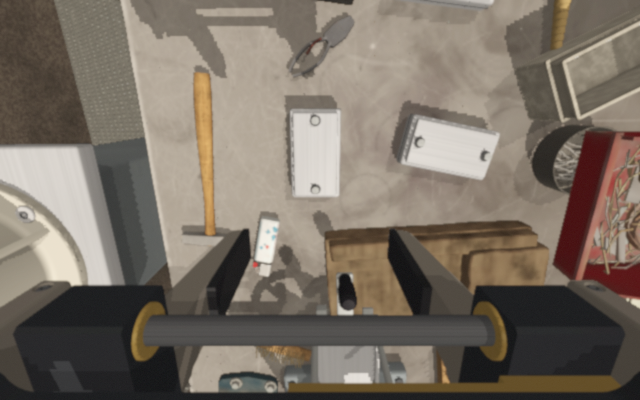

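Wrist view: C at (316,154) upright and B at (450,149), both covers flat; matches the side view (C ≈ (.440,.149), 89°). Descend on C.

```bash
python3 -m inch '[{"jaw":0.9,"tx":31,"ty":-2,"tz":20,"twist":0},{"jaw":0.9,"tx":0,"ty":0,"tz":35,"twist":0},{"jaw":0.9,"tx":0,"ty":0,"tz":35,"twist":0},{"jaw":0.9,"tx":0,"ty":0,"tz":35,"twist":0},{"jaw":0.9,"tx":0,"ty":0,"tz":20,"twist":0},{"jaw":0.9,"tx":0,"ty":0,"tz":15,"twist":0},{"jaw":0.9,"tx":0,"ty":0,"tz":0,"twist":0}]' | grep -E "tool_p|cont|width"; for i in 1 2 3 4; do python3 -m inch '[{"jaw":0.9,"tx":0,"ty":0,"tz":4,"twist":0}]' | grep -E "tool_p|cont"; done
```

```text
tool_pos: [0.439, 0.1476, -0.0047]
contact_force: [-0.1, -0.4, 0.6]
gripper_width: 0.95
tool_pos: [0.4408, 0.1484, -0.0063]
contact_force: [0.6, -0.1, 0.5]
tool_pos: [0.4414, 0.1489, -0.0098]
contact_force: [0.4, -0.9, -0.3]
tool_pos: [0.4413, 0.1491, -0.0138]
contact_force: [0.5, 0.5, 0.1]
tool_pos: [0.4409, 0.1492, -0.0181]
contact_force: [1.0, 0.1, -0.6]
```

```bash
python3 -m inch '[{"jaw":-1,"tx":0,"ty":0,"tz":1.5,"twist":0},{"jaw":-1,"tx":0,"ty":0,"tz":0,"twist":0},{"jaw":-1,"tx":0,"ty":0,"tz":0,"twist":0},{"jaw":-1,"tx":0,"ty":0,"tz":0,"twist":0},{"jaw":-1,"tx":0,"ty":0,"tz":0,"twist":0},{"jaw":-1,"tx":0,"ty":0,"tz":0,"twist":0}]' 50; python3 -c "
from h import *
plan(.4745,-.113,.12,91.8)"
```

```text
clock: 24.1
tool_pos: [0.4393, 0.149, -0.0202]
orientation: [-3.141, 0.0, 1.558]
contact_force: [-2.3, 0.4, 3.9]
gripper_width: 0.603
finger_force: 50.0
t=24.1 at [ 0.4393  0.149  -0.0202] yaw 89.3 tilt [-0.001 -0.   ] F [-2.3  0.4  3.9] w 55.5mm ff 50.0 | t [-261.5   38.5 -140.2] twist -0.044
```

```bash
python3 -m inch '[{"jaw":-1,"tx":0,"ty":0,"tz":-25,"twist":0},{"jaw":-1,"tx":0,"ty":0,"tz":-40,"twist":0},{"jaw":-1,"tx":0,"ty":0,"tz":-40,"twist":0},{"jaw":-1,"tx":0,"ty":0,"tz":-40,"twist":0},{"jaw":-1,"tx":0,"ty":0,"tz":-5,"twist":-0.044},{"jaw":-1,"tx":-30,"ty":5,"tz":0,"twist":0},{"jaw":-1,"tx":-30,"ty":5,"tz":0,"twist":0},{"jaw":-1,"tx":-30,"ty":5,"tz":0,"twist":0},{"jaw":-1,"tx":-30,"ty":5,"tz":0,"twist":0},{"jaw":-1,"tx":-30,"ty":5,"tz":0,"twist":0}]' | grep -E "tool_p|width|finger"; python3 -c "
from h import *
plan(.4745,-.113,.12,91.8)"
```

```text
tool_pos: [0.4692, -0.0014, 0.1296]
gripper_width: 0.607
finger_force: 50.0
t=24.9 at [ 0.4692 -0.0014  0.1296] yaw 91.8 tilt [-0. -0.] F [ 0.  -0.9 -3.3] w 55.8mm ff 50.0 | t [-111.7    1.8    9.6] twist 0.000
```

```bash
python3 -m inch '[{"jaw":-1,"tx":-35,"ty":0.5,"tz":0,"twist":0},{"jaw":-1,"tx":-35,"ty":0.5,"tz":0,"twist":0},{"jaw":-1,"tx":-30,"ty":0.5,"tz":0,"twist":0},{"jaw":-1,"tx":0,"ty":0,"tz":0,"twist":0},{"jaw":-1,"tx":0,"ty":0,"tz":0,"twist":0},{"jaw":-1,"tx":0,"ty":0,"tz":0,"twist":0}]' | grep -E "tool_p|width|finger"; python3 -c "
from h import *
plan(.4745,-.113,.030,91.8)"
```

```text
tool_pos: [0.4736, -0.0997, 0.1293]
gripper_width: 0.604
finger_force: 50.0
t=25.4 at [ 0.4736 -0.0997  0.1293] yaw 91.7 tilt [-0.001  0.001] F [-0.5 -0.4 -3.2] w 55.5mm ff 50.0 | t [-13.4   0.6  99.3] twist -0.001
```

```bash
python3 -m inch '[{"jaw":-1,"tx":-13,"ty":0.5,"tz":0,"twist":0},{"jaw":-1,"tx":0,"ty":0,"tz":25,"twist":0},{"jaw":-1,"tx":0,"ty":0,"tz":25,"twist":0},{"jaw":-1,"tx":0,"ty":0,"tz":25,"twist":0},{"jaw":-1,"tx":0,"ty":0,"tz":15,"twist":0},{"jaw":-1,"tx":0,"ty":0,"tz":8,"twist":0},{"jaw":-1,"tx":0,"ty":0,"tz":2,"twist":0},{"jaw":-1,"tx":0,"ty":0,"tz":0,"twist":0}]' | grep -E "tool_p|width|contact"; for i in 1 2 3 4; do python3 -m inch '[{"jaw":-1,"tx":0,"ty":0,"tz":1,"twist":0}]' | grep -E "tool_p|cont"; done
```

```text
tool_pos: [0.475, -0.1122, 0.0296]
contact_force: [-0.3, -0.1, -3.5]
gripper_width: 0.607
tool_pos: [0.4759, -0.1127, 0.0296]
contact_force: [-0.1, -0.8, -3.6]
tool_pos: [0.476, -0.113, 0.0287]
contact_force: [0.6, 0.0, -3.4]
tool_pos: [0.4758, -0.1131, 0.0275]
contact_force: [-0.1, -0.3, -3.6]
tool_pos: [0.4755, -0.1131, 0.0263]
contact_force: [0.4, 0.5, -3.7]
```

```bash
for i in 1 2; do python3 -m inch '[{"jaw":-1,"tx":0,"ty":0,"tz":1,"twist":0},{"jaw":-1,"tx":0,"ty":0,"tz":0,"twist":0}]' | grep -E "tool_p|cont"; done; python3 -m inch '[{"jaw":0.5,"tx":0,"ty":0,"tz":0,"twist":0},{"jaw":0.5,"tx":0,"ty":0,"tz":0,"twist":0},{"jaw":0.5,"tx":0,"ty":0,"tz":0,"twist":0},{"jaw":0.5,"tx":0,"ty":0,"tz":-25,"twist":0},{"jaw":0.9,"tx":0,"ty":0,"tz":-40,"twist":0},{"jaw":0.9,"tx":0,"ty":0,"tz":-40,"twist":0},{"jaw":0.9,"tx":0,"ty":0,"tz":-30,"twist":0}]' | grep -E "tool_p|width|cont"; python3 -c "
from h import *
plan(.4745,-.113,.030,91.8)"
```

```text
tool_pos: [0.4752, -0.1131, 0.0248]
contact_force: [0.4, 0.5, -2.3]
tool_pos: [0.4752, -0.1131, 0.0247]
contact_force: [-3.7, 1.7, 12.6]
tool_pos: [0.4755, -0.1131, 0.1614]
contact_force: [1.3, -0.1, -0.0]
gripper_width: 0.938
t=27.4 at [ 0.4755 -0.1131  0.1614] yaw 91.8 tilt [ 0.002 -0.   ] F [ 1.3 -0.1 -0. ] w 86.3mm ff 0.0 | t [  0.2  -1.2 131.4] twist -0.000
```

```bash
python3 -m inch '[{"jaw":0.9,"tx":37.5,"ty":17.5,"tz":0,"twist":0},{"jaw":0.9,"tx":37.5,"ty":17.5,"tz":0,"twist":0},{"jaw":0.9,"tx":37.5,"ty":17.5,"tz":0,"twist":0},{"jaw":0.9,"tx":37.5,"ty":17.5,"tz":0,"twist":0},{"jaw":0.9,"tx":37.5,"ty":17.5,"tz":0,"twist":0},{"jaw":0.9,"tx":37.5,"ty":17.5,"tz":0,"twist":0},{"jaw":0.9,"tx":0,"ty":0,"tz":0,"twist":-0.121},{"jaw":0.9,"tx":0,"ty":0,"tz":0,"twist":-0.121},{"jaw":0.9,"tx":0,"ty":0,"tz":0,"twist":-0.121},{"jaw":0.9,"tx":0,"ty":0,"tz":0,"twist":-0.121}]' | grep -E "tool_p|width";python3 -m inch '[{"jaw":0.9,"tx":0,"ty":0,"tz":0,"twist":-0.121},{"jaw":0.9,"tx":0,"ty":0,"tz":0,"twist":-0.121},{"jaw":0.9,"tx":0,"ty":0,"tz":0,"twist":-0.121},{"jaw":0.9,"tx":0,"ty":0,"tz":0,"twist":-0.121},{"jaw":0.9,"tx":0,"ty":0,"tz":0,"twist":-0.121},{"jaw":0.9,"tx":0,"ty":0,"tz":0,"twist":-0.121},{"jaw":0.9,"tx":0,"ty":0,"tz":0,"twist":-0.121},{"jaw":0.9,"tx":0,"ty":0,"tz":0,"twist":0},{"jaw":0.9,"tx":0,"ty":0,"tz":0,"twist":0}]' | grep -E "tool_p|width"
cat > look.py <<'E'
from h import *
import sys
z=float(sys.argv[1]) if len(sys.argv)>1 else .03
for n in('wrist','side','scene'):
    i,C,_=shot(n,f'{n}_t{get_obs()["clock"]:.1f}.png'); print(n,[np.round(g[:5],3) for g in frames(i,C,z,150) if g[0]>.3])
E
python3 look.py; python3 -c "
from h import *
plan(.589,.1545,.0,168.3)"
```

```text
tool_pos: [0.5729, 0.1156, 0.1583]
gripper_width: 0.949
tool_pos: [0.5729, 0.1152, 0.1586]
gripper_width: 0.954
wrist [array([  0.587,   0.155,   0.097,   0.054, -11.428]), array([ 0.498, -0.109,  0.077,  0.063, 30.692]), array([ 0.571,  0.326,  0.091,  0.057, -6.742])]
side [array([ 0.574,  0.328,  0.086,  0.045, -7.777]), array([  0.59 ,   0.154,   0.093,   0.043, -11.848])]
scene [array([  0.582,   0.149,   0.095,   0.063, -12.238]), array([ 0.568,  0.32 ,  0.085,  0.065, -6.624])]
t=29.1 at [0.5729 0.1151 0.1586] yaw 167.9 tilt [-0. -0.] F [ 0.7 -0.2  1. ] w 87.5mm ff 0.0 | t [ -7.5  41.9 158.6] twist -0.008
```

```bash
python3 -m inch '[{"jaw":0.9,"tx":-4,"ty":21,"tz":0,"twist":-0.007},{"jaw":0.9,"tx":-3,"ty":21,"tz":20,"twist":0},{"jaw":0.9,"tx":0,"ty":0,"tz":35,"twist":0},{"jaw":0.9,"tx":0,"ty":0,"tz":35,"twist":0},{"jaw":0.9,"tx":0,"ty":0,"tz":30,"twist":0},{"jaw":0.9,"tx":0,"ty":0,"tz":25,"twist":0},{"jaw":0.9,"tx":0,"ty":0,"tz":15,"twist":0},{"jaw":0.9,"tx":0,"ty":0,"tz":10,"twist":0},{"jaw":0.9,"tx":0,"ty":0,"tz":4,"twist":0},{"jaw":0.9,"tx":0,"ty":0,"tz":3,"twist":0}]' | grep -E "tool_p|cont|width"; python3 -c "
from h import *
plan(.5885,.1545,-.0195,168.3)"
```

```text
tool_pos: [0.5886, 0.1549, -0.0184]
contact_force: [0.1, 0.5, 0.7]
gripper_width: 0.951
t=29.9 at [ 0.5886  0.1549 -0.0184] yaw 168.4 tilt [0. 0.] F [0.1 0.5 0.7] w 87.5mm ff 0.0 | t [-0.  -0.4  1.1] twist 0.001
```

```bash
python3 -m inch '[{"jaw":-1,"tx":0,"ty":0,"tz":1,"twist":0},{"jaw":-1,"tx":0,"ty":0,"tz":0,"twist":0},{"jaw":-1,"tx":0,"ty":0,"tz":0,"twist":0},{"jaw":-1,"tx":0,"ty":0,"tz":0,"twist":0},{"jaw":-1,"tx":0,"ty":0,"tz":0,"twist":0},{"jaw":-1,"tx":0,"ty":0,"tz":0,"twist":0}]' 50| grep -E "tool_p|cont|width|fing";  python3 -m inch '[{"jaw":-1,"tx":0,"ty":0,"tz":-25,"twist":0},{"jaw":-1,"tx":0,"ty":0,"tz":-40,"twist":0},{"jaw":-1,"tx":0,"ty":0,"tz":-40,"twist":0},{"jaw":-1,"tx":0,"ty":0,"tz":-40,"twist":0},{"jaw":-1,"tx":0,"ty":0,"tz":-25,"twist":0.121},{"jaw":-1,"tx":0,"ty":0,"tz":0,"twist":0.121},{"jaw":-1,"tx":0,"ty":0,"tz":0,"twist":0.121},{"jaw":-1,"tx":0,"ty":0,"tz":0,"twist":0.121},{"jaw":-1,"tx":0,"ty":0,"tz":0,"twist":0.121},{"jaw":-1,"tx":0,"ty":0,"tz":0,"twist":0.121}]'| grep -E "tool_p|cont|width|fing"; python3 -m inch '[{"jaw":-1,"tx":0,"ty":0,"tz":0,"twist":0.121},{"jaw":-1,"tx":0,"ty":0,"tz":0,"twist":0.121},{"jaw":-1,"tx":0,"ty":0,"tz":0,"twist":0.121},{"jaw":-1,"tx":0,"ty":0,"tz":0,"twist":0.121},{"jaw":-1,"tx":0,"ty":0,"tz":0,"twist":0.121},{"jaw":-1,"tx":0,"ty":0,"tz":0,"twist":0}]'| grep -E "tool_p|cont|width|fing";python3 -c "
from h import *
plan(.4745,-.113,.15,91.8)"
```

```text
tool_pos: [0.5889, 0.1551, -0.0186]
contact_force: [0.0, 1.4, 4.3]
gripper_width: 0.604
finger_force: 50.0
tool_pos: [0.5876, 0.1546, 0.1501]
contact_force: [0.7, 0.0, -4.2]
gripper_width: 0.604
finger_force: 50.0
tool_pos: [0.5877, 0.1546, 0.1501]
contact_force: [0.7, 0.1, -3.7]
gripper_width: 0.607
finger_force: 50.0
t=31.8 at [0.5877 0.1546 0.1501] yaw 91.9 tilt [-0.001 -0.   ] F [ 0.7  0.1 -3.7] w 55.9mm ff 50.0 | t [-263.8 -121.8    0.3] twist 0.001
```

```bash
python3 -m inch '[{"jaw":-1,"tx":-33,"ty":-15,"tz":0,"twist":0},{"jaw":-1,"tx":-33,"ty":-15,"tz":0,"twist":0},{"jaw":-1,"tx":-33,"ty":-15,"tz":0,"twist":0},{"jaw":-1,"tx":-33,"ty":-16,"tz":0,"twist":0},{"jaw":-1,"tx":-33,"ty":-15,"tz":0,"twist":0},{"jaw":-1,"tx":-33,"ty":-15,"tz":0,"twist":0},{"jaw":-1,"tx":-33,"ty":-16,"tz":0,"twist":0},{"jaw":-1,"tx":-33,"ty":-15,"tz":0,"twist":0},{"jaw":-1,"tx":0,"ty":0,"tz":0,"twist":0},{"jaw":-1,"tx":0,"ty":0,"tz":0,"twist":0}]'| grep -E "tool_p|cont|width|fing";python3 -m inch '[{"jaw":-1,"tx":0,"ty":0,"tz":0,"twist":0}]'| grep -E "width|fing";python3 -c "
from h import *
plan(.4748,-.113,.06,91.8)"
```

```text
tool_pos: [0.4755, -0.115, 0.1506]
contact_force: [-0.6, -0.0, -3.4]
gripper_width: 0.604
finger_force: 50.0
gripper_width: 0.605
finger_force: 50.0
t=32.7 at [ 0.4764 -0.1135  0.1506] yaw 92.3 tilt [0. 0.] F [-0.  -0.2 -3.7] w 55.6mm ff 50.0 | t [ 0.5 -1.6 90.6] twist 0.008
```

```bash
python3 -m inch '[{"jaw":-1,"tx":0.5,"ty":-1,"tz":20,"twist":0.004},{"jaw":-1,"tx":0,"ty":0,"tz":25,"twist":0},{"jaw":-1,"tx":0,"ty":0,"tz":25,"twist":0},{"jaw":-1,"tx":0,"ty":0,"tz":15,"twist":0},{"jaw":-1,"tx":0,"ty":0,"tz":5,"twist":0},{"jaw":-1,"tx":0,"ty":0,"tz":1,"twist":0},{"jaw":-1,"tx":0,"ty":0,"tz":1,"twist":0}]' | grep -E "tool_p|width|contact"; for i in 1 2 3; do python3 -m inch '[{"jaw":-1,"tx":0,"ty":0,"tz":1,"twist":0},{"jaw":-1,"tx":0,"ty":0,"tz":0,"twist":0}]' | grep -E "tool_p|cont"; done; python3 -c "
from h import *
plan(.4752,-.1131,.06,91.8)"
```

```text
tool_pos: [0.4762, -0.1125, 0.0591]
contact_force: [0.1, 1.0, -4.6]
gripper_width: 0.603
tool_pos: [0.4764, -0.1131, 0.0585]
contact_force: [0.4, 0.5, -4.4]
tool_pos: [0.4759, -0.1132, 0.0572]
contact_force: [0.3, 0.4, -4.0]
tool_pos: [0.4759, -0.1133, 0.0563]
contact_force: [-0.5, -0.5, 2.3]
t=33.8 at [ 0.4759 -0.1133  0.0563] yaw 91.9 tilt [ 0.001 -0.   ] F [-0.5 -0.5  2.3] w 55.4mm ff 50.0 | t [ 0.2 -0.7 -3.7] twist 0.002
```

```bash
python3 -m inch '[{"jaw":0.5,"tx":0,"ty":0,"tz":0,"twist":0},{"jaw":0.5,"tx":0,"ty":0,"tz":0,"twist":0},{"jaw":0.5,"tx":0,"ty":0,"tz":0,"twist":0},{"jaw":0.5,"tx":0,"ty":0,"tz":-25,"twist":0},{"jaw":0.9,"tx":0,"ty":0,"tz":-40,"twist":0},{"jaw":0.9,"tx":0,"ty":0,"tz":-40,"twist":0},{"jaw":0.9,"tx":37,"ty":15.5,"tz":0,"twist":0},{"jaw":0.9,"tx":37,"ty":15.5,"tz":0,"twist":0},{"jaw":0.9,"tx":37,"ty":15.5,"tz":0,"twist":0},{"jaw":0.9,"tx":37,"ty":15.5,"tz":0,"twist":0}]' | grep -E "tool_p|width|cont"; python3 -m inch '[{"jaw":0.9,"tx":37,"ty":15.5,"tz":0,"twist":0},{"jaw":0.9,"tx":37,"ty":15.5,"tz":0,"twist":0},{"jaw":0.9,"tx":37,"ty":15.5,"tz":0,"twist":0},{"jaw":0.9,"tx":0,"ty":0,"tz":0,"twist":0.123},{"jaw":0.9,"tx":0,"ty":0,"tz":0,"twist":0.123},{"jaw":0.9,"tx":0,"ty":0,"tz":0,"twist":0.123},{"jaw":0.9,"tx":0,"ty":0,"tz":0,"twist":0.123},{"jaw":0.9,"tx":0,"ty":0,"tz":0,"twist":0.123},{"jaw":0.9,"tx":0,"ty":0,"tz":0,"twist":0.123},{"jaw":0.9,"tx":0,"ty":0,"tz":0,"twist":0.123}]' | grep -E "tool_p|width"; python3 -m inch '[{"jaw":0.9,"tx":0,"ty":0,"tz":0,"twist":0.123},{"jaw":0.9,"tx":0,"ty":0,"tz":0,"twist":0.123},{"jaw":0.9,"tx":0,"ty":0,"tz":0,"twist":0.123},{"jaw":0.9,"tx":0,"ty":0,"tz":0,"twist":0.123},{"jaw":0.9,"tx":0,"ty":0,"tz":0,"twist":0.123},{"jaw":0.9,"tx":0,"ty":0,"tz":0,"twist":0.123},{"jaw":0.9,"tx":0,"ty":0,"tz":0,"twist":0.123},{"jaw":0.9,"tx":0,"ty":0,"tz":0,"twist":0}]' | grep -E "tool_p|width"; python3 look.py; python3 -c "
from h import *
plan(.572,.327,.0,-7)"
```

```text
tool_pos: [0.5331, 0.0384, 0.1613]
contact_force: [0.3, 0.1, 0.1]
gripper_width: 0.948
tool_pos: [0.5752, 0.1494, 0.1606]
gripper_width: 0.951
tool_pos: [0.5751, 0.1494, 0.1606]
gripper_width: 0.949
wrist [array([ 4.3400e-01, -1.6300e-01,  9.0000e-02,  6.0000e-02, -8.8081e+01]), array([ 0.57 ,  0.326,  0.095,  0.056, -7.03 ])]
side [array([ 0.572,  0.328,  0.09 ,  0.044, -6.907])]
scene [array([0.57 , 0.325, 0.084, 0.063, 0.366])]
t=36.2 at [0.5751 0.1494 0.1607] yaw -6.5 tilt [0. 0.] F [-0.8 -0.5  0.9] w 87.2mm ff 0.0 | t [ -23.1 -176.1  160.7] twist 0.009
```

```bash
python3 -m inch '[{"jaw":0.9,"tx":-5,"ty":-35,"tz":0,"twist":0.008},{"jaw":0.9,"tx":-5,"ty":-35,"tz":0,"twist":0},{"jaw":0.9,"tx":-5,"ty":-35,"tz":0,"twist":0},{"jaw":0.9,"tx":-5,"ty":-36,"tz":0,"twist":0},{"jaw":0.9,"tx":-4,"ty":-35,"tz":10,"twist":0},{"jaw":0.9,"tx":0,"ty":0,"tz":35,"twist":0},{"jaw":0.9,"tx":0,"ty":0,"tz":35,"twist":0},{"jaw":0.9,"tx":0,"ty":0,"tz":30,"twist":0},{"jaw":0.9,"tx":0,"ty":0,"tz":30,"twist":0},{"jaw":0.9,"tx":0,"ty":0,"tz":15,"twist":0}]' | grep -E "tool_p|cont|width"; python3 -m inch '[{"jaw":0.9,"tx":0,"ty":0,"tz":10,"twist":0},{"jaw":0.9,"tx":0,"ty":0,"tz":8,"twist":0},{"jaw":0.9,"tx":0,"ty":0,"tz":4,"twist":0},{"jaw":0.9,"tx":0,"ty":0,"tz":0,"twist":0}]' | grep -E "tool_p|cont|width"; python3 -c "
from h import *
plan(.571,.327,-.0195,-7)"
```

```text
tool_pos: [0.5709, 0.3261, 0.0018]
contact_force: [-0.2, -0.5, 0.7]
gripper_width: 0.945
tool_pos: [0.5732, 0.3271, -0.0164]
contact_force: [0.2, 0.3, 0.1]
gripper_width: 0.95
t=37.4 at [ 0.5732  0.3271 -0.0164] yaw -7.1 tilt [0. 0.] F [0.2 0.3 0.1] w 87.4mm ff 0.0 | t [-2.1  0.3  3.1] twist -0.002
```

```bash
python3 -m inch '[{"jaw":0.9,"tx":-2,"ty":0,"tz":3,"twist":0},{"jaw":-1,"tx":0,"ty":0,"tz":0,"twist":0},{"jaw":-1,"tx":0,"ty":0,"tz":0,"twist":0},{"jaw":-1,"tx":0,"ty":0,"tz":0,"twist":0},{"jaw":-1,"tx":0,"ty":0,"tz":0,"twist":0},{"jaw":-1,"tx":0,"ty":0,"tz":0,"twist":0},{"jaw":-1,"tx":0,"ty":0,"tz":0,"twist":0}]' 50| grep -E "tool_p|cont|width|fing";  python3 -m inch '[{"jaw":-1,"tx":0,"ty":0,"tz":-25,"twist":0},{"jaw":-1,"tx":0,"ty":0,"tz":-40,"twist":0},{"jaw":-1,"tx":0,"ty":0,"tz":-40,"twist":0},{"jaw":-1,"tx":0,"ty":0,"tz":-40,"twist":0},{"jaw":-1,"tx":0,"ty":0,"tz":-30,"twist":0},{"jaw":-1,"tx":4,"ty":35,"tz":0,"twist":0},{"jaw":-1,"tx":4,"ty":35,"tz":0,"twist":0},{"jaw":-1,"tx":4,"ty":35,"tz":0,"twist":0},{"jaw":-1,"tx":4,"ty":35,"tz":0,"twist":0},{"jaw":-1,"tx":4,"ty":35,"tz":0,"twist":0}]'| grep -E "tool_p|cont|width|fing"; python3 -c "
from h import *
plan(.475,-.113,.15,91.8)"
```

```text
tool_pos: [0.5714, 0.3276, -0.0189]
contact_force: [0.6, 0.8, 2.8]
gripper_width: 0.606
finger_force: 50.0
tool_pos: [0.5681, 0.1495, 0.1553]
contact_force: [-0.6, -0.8, -2.8]
gripper_width: 0.604
finger_force: 50.0
t=38.8 at [0.5681 0.1495 0.1553] yaw -7.1 tilt [-0.001 -0.   ] F [-0.6 -0.8 -2.8] w 55.6mm ff 50.0 | t [-59.8 272.    5.5] twist -1.727
```

```bash
python3 -m inch '[{"jaw":-1,"tx":0,"ty":0,"tz":0,"twist":-0.1233},{"jaw":-1,"tx":0,"ty":0,"tz":0,"twist":-0.1233},{"jaw":-1,"tx":0,"ty":0,"tz":0,"twist":-0.1233},{"jaw":-1,"tx":0,"ty":0,"tz":0,"twist":-0.1233},{"jaw":-1,"tx":0,"ty":0,"tz":0,"twist":-0.1233},{"jaw":-1,"tx":0,"ty":0,"tz":0,"twist":-0.1233},{"jaw":-1,"tx":0,"ty":0,"tz":0,"twist":-0.1233},{"jaw":-1,"tx":0,"ty":0,"tz":0,"twist":-0.1233},{"jaw":-1,"tx":0,"ty":0,"tz":0,"twist":-0.1233},{"jaw":-1,"tx":0,"ty":0,"tz":0,"twist":-0.1233}]'| grep -E "tool_p|width|fing"; python3 -m inch '[{"jaw":-1,"tx":0,"ty":0,"tz":0,"twist":-0.1233},{"jaw":-1,"tx":0,"ty":0,"tz":0,"twist":-0.1233},{"jaw":-1,"tx":0,"ty":0,"tz":0,"twist":-0.1233},{"jaw":-1,"tx":0,"ty":0,"tz":0,"twist":-0.1233},{"jaw":-1,"tx":0,"ty":0,"tz":0,"twist":0},{"jaw":-1,"tx":0,"ty":0,"tz":0,"twist":0}]'| grep -E "tool_p|width|fing"; python3 -c "
from h import *
plan(.4755,-.113,.15,91.8)"
```

```text
tool_pos: [0.5684, 0.1509, 0.1551]
gripper_width: 0.603
finger_force: 50.0
tool_pos: [0.5686, 0.151, 0.1553]
gripper_width: 0.603
finger_force: 50.0
t=40.1 at [0.5686 0.151  0.1553] yaw 91.5 tilt [-0.001 -0.   ] F [ 0.2 -0.4 -3.2] w 55.4mm ff 50.0 | t [-261.5 -100.     5.5] twist -0.005
```

```bash
python3 -m inch '[{"jaw":-1,"tx":-33,"ty":-12.5,"tz":0,"twist":-0.005},{"jaw":-1,"tx":-33,"ty":-12.5,"tz":0,"twist":0},{"jaw":-1,"tx":-33,"ty":-12.5,"tz":0,"twist":0},{"jaw":-1,"tx":-33,"ty":-12.5,"tz":0,"twist":0},{"jaw":-1,"tx":-33,"ty":-12.5,"tz":0,"twist":0},{"jaw":-1,"tx":-33,"ty":-12.5,"tz":0,"twist":0},{"jaw":-1,"tx":-32,"ty":-12.5,"tz":0,"twist":0},{"jaw":-1,"tx":-31.5,"ty":-12.5,"tz":0,"twist":0},{"jaw":-1,"tx":0,"ty":0,"tz":0,"twist":0},{"jaw":-1,"tx":0,"ty":0,"tz":0,"twist":0}]'| grep -E "tool_p|cont|width|fing";python3 -m inch '[{"jaw":-1,"tx":0,"ty":0,"tz":0,"twist":0},{"jaw":-1,"tx":0,"ty":0,"tz":0,"twist":0}]'| grep -E "width|fing";python3 -c "
from h import *
plan(.4755,-.1131,.09,91.8)"
```

```text
tool_pos: [0.4774, -0.1151, 0.1557]
contact_force: [0.8, 0.1, -2.5]
gripper_width: 0.605
finger_force: 50.0
gripper_width: 0.608
finger_force: 50.0
t=41.1 at [ 0.4784 -0.1129  0.1557] yaw 92.0 tilt [0. 0.] F [ 0.3  0.6 -3.5] w 55.9mm ff 50.0 | t [-0.1 -2.9 65.7] twist 0.003
```

```bash
python3 -m inch '[{"jaw":-1,"tx":0,"ty":-2.5,"tz":0,"twist":0},{"jaw":-1,"tx":0,"ty":0,"tz":25,"twist":0},{"jaw":-1,"tx":0,"ty":0,"tz":25,"twist":0},{"jaw":-1,"tx":0,"ty":0,"tz":12,"twist":0},{"jaw":-1,"tx":0,"ty":0,"tz":3,"twist":0},{"jaw":-1,"tx":0,"ty":0,"tz":1,"twist":0},{"jaw":-1,"tx":0,"ty":0,"tz":0,"twist":0}]' | grep -E "tool_p|width|contact"; for i in 1 2 3 4; do python3 -m inch '[{"jaw":-1,"tx":0,"ty":0,"tz":1,"twist":0},{"jaw":-1,"tx":0,"ty":0,"tz":0,"twist":0}]' | grep -E "tool_p|cont"; done; python3 -c "
from h import *
plan(.4755,-.1131,.09,91.8)"
```

```text
tool_pos: [0.4761, -0.1133, 0.0901]
contact_force: [-0.5, 0.5, -2.5]
gripper_width: 0.605
tool_pos: [0.4764, -0.1138, 0.0895]
contact_force: [0.5, -0.0, -2.5]
tool_pos: [0.4759, -0.1138, 0.0881]
contact_force: [-0.5, 0.8, -2.1]
tool_pos: [0.4756, -0.1138, 0.0867]
contact_force: [0.2, 0.2, -3.1]
tool_pos: [0.4757, -0.1138, 0.0859]
contact_force: [-0.8, -0.6, 0.9]
t=42.4 at [ 0.4757 -0.1138  0.0859] yaw 92.0 tilt [ 0. -0.] F [-0.8 -0.6  0.9] w 55.7mm ff 50.0 | t [ 0.7 -0.2 -4.1] twist 0.004
```

```bash
python3 -m inch '[{"jaw":0.5,"tx":0,"ty":0,"tz":0,"twist":0},{"jaw":0.5,"tx":0,"ty":0,"tz":0,"twist":0},{"jaw":0.5,"tx":0,"ty":0,"tz":0,"twist":0},{"jaw":0.5,"tx":0,"ty":0,"tz":-25,"twist":0},{"jaw":0.5,"tx":0,"ty":0,"tz":-40,"twist":0},{"jaw":0,"tx":0,"ty":0,"tz":-40,"twist":0},{"jaw":0,"tx":40,"ty":0,"tz":-20,"twist":0},{"jaw":0,"tx":40,"ty":0,"tz":0,"twist":0},{"jaw":0,"tx":0,"ty":0,"tz":0,"twist":0},{"jaw":0,"tx":0,"ty":0,"tz":0,"twist":0}]' | grep -E "tool_p|width|cont"; python3 look.py .135
python3 - <<'E'
from h import *
S=cam('scene');D=cam('side')
f=lambda x,y,z:[proj(D,(x,y,z)).round(),proj(S,(x,y,z)).round()]
print(f(.475,-.113,.135)); plan(.4706,.005,.04,91.8)
E
```

```text
tool_pos: [0.473, -0.0351, 0.2098]
contact_force: [-0.1, -0.6, -0.3]
gripper_width: 0.502
wrist [array([ 4.8000e-01, -1.0700e-01,  8.3000e-02,  5.5000e-02, -8.7832e+01])]
side []
scene [array([ 0.315,  0.447,  0.095,  0.057, 11.504])]
[array([316., 190.]), array([364., 249.])]
t=43.4 at [ 0.4727 -0.0371  0.209 ] yaw 92.0 tilt [-0.001 -0.   ] F [ 0.1 -0.7  0.2] w 45.8mm ff 0.0 | t [ 42.2  -0.6 168.9] twist 0.004
```

```bash
python3 -m inch '[{"jaw":0,"tx":22,"ty":0,"tz":0,"twist":0},{"jaw":0,"tx":23,"ty":-0.5,"tz":0,"twist":0},{"jaw":0,"tx":0,"ty":0,"tz":35,"twist":0},{"jaw":0,"tx":0,"ty":0,"tz":40,"twist":0},{"jaw":0,"tx":0,"ty":0,"tz":35,"twist":0},{"jaw":0,"tx":0,"ty":0,"tz":30,"twist":0},{"jaw":0,"tx":0,"ty":0,"tz":17,"twist":0},{"jaw":0,"tx":0,"ty":0,"tz":10,"twist":0},{"jaw":0,"tx":0,"ty":0,"tz":0,"twist":0}]' | grep -E "tool_p|width|cont";python3 -m inch '[{"jaw":-1,"tx":0,"ty":0,"tz":0,"twist":0},{"jaw":-1,"tx":0,"ty":0,"tz":0,"twist":0},{"jaw":-1,"tx":0,"ty":0,"tz":0,"twist":0},{"jaw":-1,"tx":0,"ty":0,"tz":0,"twist":0},{"jaw":-1,"tx":0,"ty":0,"tz":0,"twist":0}]' 40 | grep -E "tool_p|width|cont"; python3 -c "
from h import *
plan(.4743,-.111,.042,91.8)"
```

```text
tool_pos: [0.4693, 0.0075, 0.0402]
contact_force: [-0.6, -0.3, -0.2]
gripper_width: 0.498
tool_pos: [0.4706, 0.0083, 0.0433]
contact_force: [-3.1, -0.9, 7.2]
gripper_width: 0.206
t=44.5 at [0.4706 0.0083 0.0433] yaw 92.0 tilt [ 0. -0.] F [-3.1 -0.9  7.2] w 18.9mm ff 40.0 | t [-119.4   -0.6    1.3] twist 0.004
```

Push in smoothly (gentle acceleration so the stack keeps still).

```bash
python3 -m inch '[{"jaw":-1,"tx":-3,"ty":0,"tz":0,"twist":0},{"jaw":-1,"tx":-6,"ty":0,"tz":0,"twist":0},{"jaw":-1,"tx":-8,"ty":0,"tz":0,"twist":0},{"jaw":-1,"tx":-10,"ty":0,"tz":0,"twist":0},{"jaw":-1,"tx":-10,"ty":0,"tz":0,"twist":0},{"jaw":-1,"tx":-10,"ty":0,"tz":0,"twist":0},{"jaw":-1,"tx":-10,"ty":0,"tz":0,"twist":0},{"jaw":-1,"tx":-10,"ty":0,"tz":0,"twist":0},{"jaw":-1,"tx":-10,"ty":0,"tz":0,"twist":0},{"jaw":-1,"tx":-10,"ty":0,"tz":0,"twist":0}]'  | grep -E "tool_p|width|cont"; python3 -m inch '[{"jaw":-1,"tx":-9,"ty":0,"tz":0,"twist":0},{"jaw":-1,"tx":-7,"ty":0,"tz":0,"twist":0},{"jaw":-1,"tx":-6,"ty":0,"tz":0,"twist":0},{"jaw":-1,"tx":-5,"ty":0,"tz":0,"twist":0},{"jaw":-1,"tx":-2,"ty":0,"tz":0,"twist":0},{"jaw":-1,"tx":0,"ty":0,"tz":0,"twist":0}]'  | grep -E "tool_p|width|cont"; for i in 1 2 3 4; do python3 -m inch '[{"jaw":-1,"tx":-1.5,"ty":0,"tz":0,"twist":0}]'| grep -E "tool_p|cont"; done
```

```text
tool_pos: [0.4732, -0.0783, 0.0433]
contact_force: [-4.6, 5.2, 10.3]
gripper_width: 0.202
tool_pos: [0.4742, -0.1077, 0.0433]
contact_force: [-5.0, -0.7, 9.3]
gripper_width: 0.206
tool_pos: [0.4741, -0.1086, 0.0433]
contact_force: [-5.6, 3.8, 9.4]
tool_pos: [0.4741, -0.1092, 0.0433]
contact_force: [-3.5, 17.7, 12.8]
tool_pos: [0.4741, -0.1093, 0.0433]
contact_force: [-2.2, 26.7, 15.1]
tool_pos: [0.4741, -0.1094, 0.0433]
contact_force: [-1.2, 36.4, 16.6]
```

The stop came at y=-.109, some 2–3 mm before the expected -.1115; check whether it is the tray's own stop, by the moment and the pictures.

```bash
python3 - <<'E'
from h import *
o=get_obs(); print(o['contact_force'].round(2),o['moment'].round(3))
E
python3 -m inch '[{"jaw":-1,"tx":5,"ty":0,"tz":0,"twist":0},{"jaw":-1,"tx":0,"ty":0,"tz":0,"twist":0}]'
python3 - <<'E'
from h import *
o=get_obs(); print(o['contact_force'].round(2),o['moment'].round(3))
C=cam('wrist'); im,C,_=shot('wrist','w9.png'); shot('side','s9.png');shot('scene','c9.png')
S=cam('scene');D=cam('side')
for y in(-.1088,-.1117):print('knobtop',proj(S,(.4743,y,.095)),proj(D,(.4743,y,.095)))
E
```

```text
[-1.21 36.37 16.58] [6.367 0.515 0.   ]
clock: 46.38
tool_pos: [0.4741, -0.1074, 0.0433]
orientation: [-3.14, -0.001, 1.606]
contact_force: [-5.1, 3.5, 10.0]
gripper_width: 0.205
finger_force: 40.0
[-5.06  3.46  9.99] [ 0.535  1.006 -0.006]
knobtop [360.78669854 255.73370804] [316.26165026 202.52292482]
knobtop [361.7052955 256.3651952] [315.93539896 202.03264037]
```

```bash
for i in 1 2 3 4 5; do python3 -m inch '[{"jaw":-1,"tx":-2,"ty":0,"tz":0,"twist":0},{"jaw":-1,"tx":0,"ty":0,"tz":0,"twist":0}]' 60| grep -E "tool_p|cont"; done
```

```text
tool_pos: [0.4741, -0.1091, 0.0433]
contact_force: [-4.9, 9.9, 11.3]
tool_pos: [0.4741, -0.1092, 0.0433]
contact_force: [-2.6, 22.6, 14.3]
tool_pos: [0.4741, -0.1093, 0.0433]
contact_force: [-1.6, 34.8, 16.9]
tool_pos: [0.4741, -0.1094, 0.0433]
contact_force: [-1.2, 46.6, 18.3]
tool_pos: [0.4741, -0.1095, 0.0433]
contact_force: [-0.2, 59.4, 21.0]
```

Rigid stop identical in stiffness to the outer one, so the tray is fully in. Unload, release, rise, and go look at the wheel.

```bash
python3 -m inch '[{"jaw":-1,"tx":-0,"ty":0,"tz":0,"twist":0},{"jaw":-1,"tx":8,"ty":0,"tz":0,"twist":0},{"jaw":0,"tx":0,"ty":0,"tz":0,"twist":0},{"jaw":0,"tx":0,"ty":0,"tz":0,"twist":0},{"jaw":0,"tx":0,"ty":0,"tz":0,"twist":0},{"jaw":0,"tx":0,"ty":0,"tz":-30,"twist":0},{"jaw":0,"tx":15,"ty":0,"tz":-40,"twist":0},{"jaw":0,"tx":30,"ty":0,"tz":-40,"twist":0},{"jaw":0,"tx":30,"ty":0,"tz":-40,"twist":0},{"jaw":0,"tx":0,"ty":0,"tz":-40,"twist":0}]' 40 | grep -E "tool_p|cont|width"; python3 -m inch '[{"jaw":0,"tx":0,"ty":0,"tz":-40,"twist":0},{"jaw":0,"tx":0,"ty":0,"tz":-40,"twist":0},{"jaw":0,"tx":0,"ty":0,"tz":-40,"twist":0},{"jaw":0,"tx":0,"ty":0,"tz":0,"twist":0},{"jaw":0,"tx":0,"ty":0,"tz":0,"twist":0}]' | grep -E "tool_p|cont|width"
python3 - <<'E'
from h import *
im,C,_=shot('wrist','w10.png'); print('hub/grip/knob px',[proj(C,p).round() for p in((.476,-.232,.295),(.488,-.183,.303),(.474,-.11,.095))])
h=cv2.cvtColor(im,cv2.COLOR_RGB2HSV)
# rank dark blobs
m=((h[...,2]<55)).astype(np.uint8)
n,l,s,c=cv2.connectedComponentsWithStats(m)
for k in range(1,n):
    if 60<s[k,4]<6000 and c[k][1]<395: print(s[k],c[k].round(1),onz(C,c[k],.303).round(3)[:2])
for nm in('side','scene'):
    im,C,_=shot(nm,nm+'10.png'); h=cv2.cvtColor(im,cv2.COLOR_RGB2HSV)
    u=proj(C,(.476,-.2,.28)).astype(int); m=np.zeros(im.shape[:2],np.uint8); sl=np.s_[u[1]-35:u[1]+35,u[0]-35:u[0]+35]; m[sl]=h[sl][...,2]<40
    n,l,s,c=cv2.connectedComponentsWithStats(m)
    for k in range(1,n):
        if s[k,4]>15: print(nm,s[k],c[k].round(1),onz(C,c[k],.28).round(3)[:2])
E
```

```text
tool_pos: [0.4716, -0.0436, 0.219]
contact_force: [0.7, -0.0, 0.0]
gripper_width: 0.501
tool_pos: [0.4742, -0.0466, 0.3405]
contact_force: [-0.5, -0.4, -1.1]
gripper_width: 0.499
hub/grip/knob px [array([314., 372.]), array([328., 341.]), array([316., 203.])]
[459  31   9  32 142] [462.4  47. ] [0.574 0.081]
[ 508  125  132   39 2931] [579.6 140.8] [0.68  0.017]
[311 192  12  16 137] [316.2 199.9] [ 0.472 -0.039]
[ 355  229   28   88 1329] [368.3 276.1] [ 0.522 -0.11 ]
[ 256  230   27   86 1180] [269.6 274.2] [ 0.432 -0.111]
[193 238  21  13 120] [203.9 243.1] [ 0.375 -0.082]
[223 240  31  10 164] [239.5 243.8] [ 0.406 -0.081]
[310 305  27  11 159] [326.7 311.2] [ 0.486 -0.149]
side [334  96   5  23  82] [336.2 106.5] [ 0.312 -0.381]
side [299 125   9  18 110] [302.8 134.2] [ 0.491 -0.18 ]
scene [395 223  10  16  95] [398.8 230.8] [ 0.485 -0.187]
```

Run:
```python
from h import *
S=cam('scene');D=cam('side')
p,e=two(S,(398.8,230.8),D,(302.8,134.2)); print(p.round(4),e)
hub=np.array([.478,-.2325]); d=p[:2]-hub; print(np.linalg.norm(d),np.degrees(np.arctan2(d[1],d[0])))
plan(p[0],p[1],.235,91.8)
```

```text
[ 0.4881 -0.1862  0.2768] 0.0021554983483137212
0.04738750427481145 77.73257577658892
t=48.8 at [ 0.4719 -0.0462  0.3365] yaw 92.0 tilt [-0.002  0.   ] F [-0.4  0.3 -0.7] w 46.2mm ff 0.0 | t [-140.5   11.5  101.5] twist 0.003
```

```bash
python3 -m inch '[{"jaw":0,"tx":-28,"ty":3,"tz":0,"twist":0},{"jaw":0,"tx":-28,"ty":3,"tz":0,"twist":0},{"jaw":0,"tx":-28,"ty":3,"tz":0,"twist":0},{"jaw":0,"tx":-28,"ty":3,"tz":0,"twist":0},{"jaw":0,"tx":-26,"ty":2,"tz":0,"twist":0},{"jaw":0,"tx":0,"ty":0,"tz":0,"twist":0},{"jaw":0,"tx":0,"ty":0,"tz":0,"twist":0},{"jaw":0,"tx":0,"ty":0,"tz":0,"twist":0}]' | grep -E "tool_p|cont"
python3 - <<'E'
from h import *
plan(.488,-.184,.235,91.8)
E
```

```text
tool_pos: [0.4909, -0.1828, 0.3366]
contact_force: [0.1, -0.2, 0.4]
t=49.4 at [ 0.4909 -0.1828  0.3366] yaw 92.0 tilt [-0.002  0.001] F [ 0.1 -0.2  0.4] w 45.8mm ff 0.0 | t [ -1.2  -2.7 101.6] twist 0.003
```

```bash
python3 -m inch '[{"jaw":0,"tx":-1,"ty":-2.5,"tz":20,"twist":0},{"jaw":0,"tx":0,"ty":0,"tz":20,"twist":0},{"jaw":0,"tx":0,"ty":0,"tz":20,"twist":0},{"jaw":0,"tx":0,"ty":0,"tz":15,"twist":0},{"jaw":0,"tx":0,"ty":0,"tz":10,"twist":0},{"jaw":0,"tx":0,"ty":0,"tz":10,"twist":0},{"jaw":0,"tx":0,"ty":0,"tz":5,"twist":0},{"jaw":0,"tx":0,"ty":0,"tz":0,"twist":0}]' | grep -E "tool_p|cont"; python3 -m inch '[{"jaw":-1,"tx":0,"ty":0,"tz":0,"twist":0},{"jaw":-1,"tx":0,"ty":0,"tz":0,"twist":0},{"jaw":-1,"tx":0,"ty":0,"tz":0,"twist":0},{"jaw":-1,"tx":0,"ty":0,"tz":0,"twist":0},{"jaw":-1,"tx":0,"ty":0,"tz":0,"twist":0}]' 30
cat > whl.py <<'E'
from h import *
import sys,json
# print rows for next arc: n rows of step s, from angle now about hub, at measured yaw
hub=np.array([float(sys.argv[1]),float(sys.argv[2])]); n=int(sys.argv[3]); s=float(sys.argv[4]); r=.05
o=get_obs(); p=np.array(o['tool_pos']); d=p[:2]-hub; a=np.arctan2(d[1],d[0]); Rm=R.from_euler('xyz',o['orientation']).as_matrix()
print(f"t {o['clock']:.2f} ang {a:.3f} rad {np.linalg.norm(d):.4f} p {p.round(4)} F {o['contact_force'].round(1)} w {o['gripper_width']*92:.1f}")
F=o['contact_force'][:2]; print('Ftan(ccw+)',round(float(F@[-np.sin(a),np.cos(a)]),2),'Frad',round(float(F@[np.cos(a),np.sin(a)]),2))
for k in range(n):
    q0=np.array([np.cos(a-s*k),np.sin(a-s*k)])*r;q1=np.array([np.cos(a-s*k-s),np.sin(a-s*k-s)])*r
    v=Rm.T@np.append(q1-q0,0)*1000; print(v[:2].round(1),end=' ')
print()
E
python3 whl.py .478 -.2325 10 .1; python3 -c "
from h import *
for k in range(2): shot('side',f'p0_{k}.png')"
```

```text
tool_pos: [0.4887, -0.1839, 0.2372]
contact_force: [1.1, -0.5, -0.3]
clock: 50.52
tool_pos: [0.4901, -0.1846, 0.2387]
orientation: [3.139, 0.0, 1.606]
contact_force: [3.6, 1.2, 1.6]
gripper_width: 0.21
finger_force: 30.0
t 50.52 ang 1.324 rad 0.0494 p [ 0.4901 -0.1846  0.2387] F [3.6 1.2 1.6] w 19.3
Ftan(ccw+) -3.19 Frad 2.01
[-1.6  4.7] [-2.1  4.5] [-2.5  4.3] [-3.  4.] [-3.3  3.7] [-3.7  3.4] [-4.  3.] [-4.3  2.6] [-4.5  2.1] [-4.7  1.7]
```

```bash
python3 -m inch '[{"jaw":-1,"tx":-1.6,"ty":4.7,"tz":0,"twist":0},{"jaw":-1,"tx":-2.1,"ty":4.5,"tz":0,"twist":0},{"jaw":-1,"tx":-2.5,"ty":4.3,"tz":0,"twist":0},{"jaw":-1,"tx":-3,"ty":4,"tz":0,"twist":0},{"jaw":-1,"tx":-3.3,"ty":3.7,"tz":0,"twist":0}]' | grep -E "tool_p|cont"; python3 whl.py .478 -.2325 10 .1;  python3 -c "
from h import *
for k in range(2): shot('side',f'p1_{k}.png')"
```

```text
tool_pos: [0.5103, -0.195, 0.2386]
contact_force: [-2.9, 6.6, 8.3]
t 51.03 ang 0.859 rad 0.0494 p [ 0.5103 -0.195   0.2386] F [-2.9  6.6  8.3] w 19.2
Ftan(ccw+) 6.47 Frad 3.08
[-3.6  3.5] [-3.9  3.1] [-4.2  2.7] [-4.4  2.3] [-4.7  1.8] [-4.8  1.4] [-4.9  0.9] [-5.   0.4] [-5.  -0.1] [-5.  -0.6]
```

```bash
python3 -m inch '[{"jaw":-1,"tx":-3.7,"ty":3.4,"tz":0,"twist":0},{"jaw":-1,"tx":-4,"ty":3,"tz":0,"twist":0},{"jaw":-1,"tx":-4.3,"ty":2.6,"tz":0,"twist":0},{"jaw":-1,"tx":-4.5,"ty":2.1,"tz":0,"twist":0},{"jaw":-1,"tx":-4.7,"ty":1.7,"tz":0,"twist":0}]' >/dev/null; python3 whl.py .478 -.2325 10 .1;  python3 -c "
from h import *
for k in range(2): shot('side',f'p2_{k}.png')
a=cv2.imread('pics/p0_0.png',0).astype(int)
for k in(1,2):
    b=cv2.imread(f'pics/p{k}_0.png',0).astype(int); d=abs(b-a)>12; ys,xs=np.nonzero(d[150:185,280:335]); print(len(xs), xs.min()+280,xs.max()+280,ys.min()+150,ys.max()+150)
for v in range(150,196,1): print(v,[int(cv2.imread(f'pics/p{k}_0.png',0)[v,300:318].mean()) for k in(0,1,2)],end=' ')
"
```

```text
t 51.55 ang 0.346 rad 0.0496 p [ 0.5247 -0.2157  0.2386] F [0.3 6.9 7. ] w 19.3
Ftan(ccw+) 6.36 Frad 2.56
[-4.8  1.3] [-4.9  0.8] [-5.   0.3] [-5.  -0.2] [-4.9 -0.7] [-4.9 -1.2] [-4.7 -1.7] [-4.5 -2.1] [-4.3 -2.6] [-4. -3.] 
176 288 317 152 179
306 289 317 152 179
150 [65, 68, 68] 151 [62, 64, 63] 152 [63, 65, 64] 153 [59, 61, 63] 154 [53, 61, 65] 155 [49, 53, 61] 156 [52, 51, 52] 157 [54, 56, 51] 158 [54, 54, 56] 159 [54, 53, 54] 160 [52, 54, 54] 161 [54, 52, 54] 162 [67, 55, 53] 163 [77, 68, 55] 164 [76, 78, 68] 165 [71, 76, 77] 166 [67, 70, 75] 167 [73, 67, 68] 168 [90, 74, 67] 169 [102, 90, 73] 170 [110, 103, 89] 171 [112, 112, 103] 172 [110, 112, 112] 173 [102, 109, 112] 174 [92, 102, 110] 175 [85, 92, 102] 176 [79, 84, 92] 177 [85, 82, 89] 178 [101, 96, 91] 179 [110, 106, 100] 180 [111, 112, 111] 181 [112, 112, 113] 182 [110, 110, 110] 183 [103, 103, 104] 184 [100, 101, 101] 185 [101, 101, 101] 186 [104, 104, 104] 187 [106, 106, 106] 188 [107, 107, 107] 189 [110, 110, 110] 190 [112, 112, 112] 191 [113, 113, 113] 192 [108, 108, 108] 193 [101, 101, 101] 194 [99, 99, 99] 195 [102, 102, 102]
```

```bash
cat > tr.py <<'E'
from h import *
import sys
def prof(fs): return np.mean([cv2.imread(f,0)[:,296:316].mean(1) for f in fs],0)
def shift(k):
    a=prof(['pics/p0_0.png','pics/p0_1.png']);b=prof([f'pics/p{k}_{j}.png' for j in(0,1)])
    v=np.arange(155,172.); S=np.arange(-1,10,.02)
    e=[((np.interp(v,np.arange(len(a)),a)-np.interp(v+s,np.arange(len(b)),b))**2).sum() for s in S]; return S[int(np.argmin(e))]
if __name__=='__main__':
    k=int(sys.argv[1])
    for j in(0,1): shot('side',f'p{k}_{j}.png')
    print('shifts',[round(float(shift(i)),2) for i in range(1,k+1)])
E
python3 -m inch '[{"jaw":-1,"tx":-4.8,"ty":1.3,"tz":0,"twist":0},{"jaw":-1,"tx":-4.9,"ty":0.8,"tz":0,"twist":0},{"jaw":-1,"tx":-5,"ty":0.3,"tz":0,"twist":0},{"jaw":-1,"tx":0,"ty":0,"tz":0,"twist":0}]' >/dev/null; python3 whl.py .478 -.2325 4 .1; python3 tr.py 3
```

```text
t 51.98 ang 0.025 rad 0.0498 p [ 0.5278 -0.2312  0.2386] F [1.9 3.3 5.7] w 19.4
Ftan(ccw+) 3.24 Frad 2.01
[-5.  -0.3] [-4.9 -0.8] [-4.8 -1.3] [-4.7 -1.8] 
shifts [0.84, 1.86, 2.46]
```

```bash
python3 -m inch '[{"jaw":-1,"tx":-5,"ty":-0.3,"tz":0,"twist":0},{"jaw":-1,"tx":-4.9,"ty":-0.8,"tz":0,"twist":0},{"jaw":-1,"tx":-4.8,"ty":-1.3,"tz":0,"twist":0},{"jaw":-1,"tx":0,"ty":0,"tz":0,"twist":0}]' >/dev/null; python3 whl.py .478 -.2325 4 .1; python3 tr.py 4
```

```text
t 52.42 ang -0.280 rad 0.0500 p [ 0.5261 -0.2463  0.2386] F [2.4 2.9 5.1] w 19.2
Ftan(ccw+) 3.43 Frad 1.55
[-4.7 -1.8] [-4.5 -2.2] [-4.2 -2.7] [-3.9 -3.1] 
shifts [0.84, 1.86, 2.46, 2.96]
```

```bash
python3 -m inch '[{"jaw":-1,"tx":-4.7,"ty":-1.8,"tz":0,"twist":0},{"jaw":-1,"tx":-4.5,"ty":-2.2,"tz":0,"twist":0},{"jaw":-1,"tx":0,"ty":0,"tz":0,"twist":0}]' >/dev/null; python3 whl.py .478 -.2325 2 .1; python3 tr.py 5
python3 -m inch '[{"jaw":-1,"tx":-4.2,"ty":-2.7,"tz":0,"twist":0},{"jaw":-1,"tx":-3.9,"ty":-3.1,"tz":0,"twist":0},{"jaw":-1,"tx":0,"ty":0,"tz":0,"twist":0}]' >/dev/null; python3 whl.py .478 -.2325 6 .1; python3 tr.py 6
```

```text
t 52.77 ang -0.482 rad 0.0501 p [ 0.5224 -0.2557  0.2386] F [3.  1.7 5.9] w 19.3
Ftan(ccw+) 2.88 Frad 1.92
[-4.2 -2.7] [-3.9 -3.1] 
shifts [0.84, 1.86, 2.46, 2.96, 3.44]
t 53.12 ang -0.683 rad 0.0502 p [ 0.517  -0.2642  0.2386] F [4.  1.4 4.9] w 19.1
Ftan(ccw+) 3.6 Frad 2.22
[-3.6 -3.5] [-3.2 -3.8] [-2.8 -4.1] [-2.4 -4.4] [-2.  -4.6] [-1.5 -4.8] 
shifts [0.84, 1.86, 2.46, 2.96, 3.44, 3.74]
```

```bash
python3 -m inch '[{"jaw":-1,"tx":-3.6,"ty":-3.5,"tz":0,"twist":0},{"jaw":-1,"tx":-3.2,"ty":-3.8,"tz":0,"twist":0},{"jaw":-1,"tx":0,"ty":0,"tz":0,"twist":0}]' >/dev/null; python3 whl.py .478 -.2325 2 .1; python3 tr.py 7
python3 -m inch '[{"jaw":-1,"tx":-2.8,"ty":-4.1,"tz":0,"twist":0},{"jaw":-1,"tx":-2.4,"ty":-4.4,"tz":0,"twist":0},{"jaw":-1,"tx":0,"ty":0,"tz":0,"twist":0}]' >/dev/null; python3 whl.py .478 -.2325 6 .1; python3 tr.py 8
```

```text
t 53.47 ang -0.883 rad 0.0503 p [ 0.5099 -0.2714  0.2386] F [4.1 0.8 5.1] w 19.4
Ftan(ccw+) 3.65 Frad 1.97
[-2.8 -4.1] [-2.4 -4.4] 
shifts [0.84, 1.86, 2.46, 2.96, 3.44, 3.74, 4.1]
t 53.82 ang -1.082 rad 0.0504 p [ 0.5017 -0.277   0.2386] F [4.8 0.8 4.8] w 19.0
Ftan(ccw+) 4.61 Frad 1.59
[-2.  -4.6] [-1.5 -4.8] [-1.  -4.9] [-0.5 -5. ] [-0. -5.] [ 0.5 -5. ] 
shifts [0.84, 1.86, 2.46, 2.96, 3.44, 3.74, 4.1, 4.22]
```

```bash
cat > tr2.py <<'E'
from tr import *
import glob
D=[0,.465,.978,1.299,1.604,1.806,2.007,2.207,2.406]+[float(x) for x in sys.argv[1:]]
a=prof(['pics/p0_0.png','pics/p0_1.png'])
def sh(b,v):
    S=np.arange(-1,12,.02); return S[int(np.argmin([((np.interp(v,np.arange(400),a)-np.interp(v+s,np.arange(400),b))**2).sum() for s in S]))]
for k,d in enumerate(D):
    b=prof([f'pics/p{k}_{j}.png' for j in(0,1)]); print(k,d,'up %.2f low %.2f exp %.2f'%(sh(b,np.arange(160,165.)),sh(b,np.arange(167,174.)),1.9*d), b[150:186].round().astype(int).tolist() if k in(0,6,8,len(D)-1) else '')
E
python3 tr2.py
```

```text
0 0 up 0.00 low 0.00 exp 0.00 [67, 65, 64, 58, 50, 46, 49, 52, 52, 52, 51, 54, 66, 77, 81, 79, 75, 73, 89, 100, 110, 113, 110, 105, 99, 94, 88, 97, 108, 115, 112, 113, 111, 105, 100, 98]
1 0.465 up 0.86 low 0.90 exp 0.88 
2 0.978 up 1.84 low 1.90 exp 1.86 
3 1.299 up 2.46 low 2.48 exp 2.47 
4 1.604 up 3.06 low 3.02 exp 3.05 
5 1.806 up 3.46 low 3.48 exp 3.43 
6 2.007 up 3.82 low 3.72 exp 3.81 [70, 66, 67, 72, 72, 67, 65, 56, 51, 54, 53, 52, 52, 52, 51, 55, 68, 80, 82, 80, 76, 81, 91, 102, 113, 112, 110, 105, 102, 102, 105, 112, 112, 105, 100, 98]
7 2.207 up 4.30 low 4.00 exp 4.19 
8 2.406 up 4.68 low 4.00 exp 4.57 [70, 65, 66, 72, 76, 73, 68, 64, 54, 48, 53, 53, 52, 52, 52, 52, 58, 70, 78, 79, 77, 78, 87, 100, 110, 113, 111, 107, 102, 103, 104, 109, 112, 105, 100, 98]
```

```bash
python3 -m inch '[{"jaw":-1,"tx":-2,"ty":-4.6,"tz":0,"twist":0},{"jaw":-1,"tx":-1.5,"ty":-4.8,"tz":0,"twist":0},{"jaw":-1,"tx":-1,"ty":-4.9,"tz":0,"twist":0},{"jaw":-1,"tx":-0.5,"ty":-5,"tz":0,"twist":0},{"jaw":-1,"tx":0,"ty":-5,"tz":0,"twist":0},{"jaw":-1,"tx":0.5,"ty":-5,"tz":0,"twist":0},{"jaw":-1,"tx":0,"ty":0,"tz":0,"twist":0}]' >/dev/null; python3 whl.py .478 -.2325 6 .1; python3 tr.py 9 >/dev/null
python3 - <<'E'
import numpy as np
P=np.array([(.4901,-.1846),(.5103,-.195),(.5247,-.2157),(.5278,-.2312),(.5261,-.2463),(.5224,-.2557),(.517,-.2642),(.5099,-.2714),(.5017,-.277)])
s=np.linalg.lstsq(np.c_[2*P,np.ones(9)],(P**2).sum(1),rcond=None)[0]; print(s[:2],np.sqrt(s[2]+s[0]**2+s[1]**2)); d=P-s[:2]; a=np.arctan2(d[:,1],d[:,0]); print((a[0]-a).round(3),a[0])
E
```

```text
t 54.50 ang -1.679 rad 0.0506 p [ 0.4725 -0.2828  0.2387] F [ 5.5 -1.5  3.6] w 19.0
Ftan(ccw+) 5.6 Frad 0.91
[ 1.  -4.9] [ 1.4 -4.8] [ 1.9 -4.6] [ 2.4 -4.4] [ 2.8 -4.1] [ 3.2 -3.8] 
[ 0.4778549  -0.23306175] 0.049990146999492675
[0.    0.458 0.968 1.286 1.591 1.793 1.995 2.198 2.397] 1.3233010736863038
```

```bash
python3 -m inch '[{"jaw":-1,"tx":1,"ty":-4.9,"tz":0,"twist":0},{"jaw":-1,"tx":1.4,"ty":-4.8,"tz":0,"twist":0},{"jaw":-1,"tx":1.9,"ty":-4.6,"tz":0,"twist":0},{"jaw":-1,"tx":2.4,"ty":-4.4,"tz":0,"twist":0},{"jaw":-1,"tx":0,"ty":0,"tz":0,"twist":0},{"jaw":-1,"tx":0,"ty":0,"tz":0,"twist":0}]' >/dev/null; python3 whl.py .4779 -.2331 5 .05; python3 tr.py 10 >/dev/null; python3 tr2.py 2.99 3.4|tail -2 | cut -c1-60
```

```text
t 55.10 ang -2.075 rad 0.0500 p [ 0.4538 -0.2769  0.2386] F [ 6.  -1.8  3.5] w 19.3
Ftan(ccw+) 6.14 Frad -1.35
[ 1.3 -2.1] [ 1.4 -2. ] [ 1.5 -2. ] [ 1.6 -1.9] [ 1.7 -1.8] 
9 2.99 up 6.08 low 4.18 exp 5.68 
10 3.4 up 7.36 low 4.36 exp 6.46 [70, 64, 67, 71, 74, 76, 77
```

```bash
python3 -m inch '[{"jaw":-1,"tx":1.3,"ty":-2.1,"tz":0,"twist":0},{"jaw":-1,"tx":1.4,"ty":-2,"tz":0,"twist":0},{"jaw":-1,"tx":1.5,"ty":-2,"tz":0,"twist":0},{"jaw":-1,"tx":1.6,"ty":-1.9,"tz":0,"twist":0},{"jaw":-1,"tx":1.7,"ty":-1.8,"tz":0,"twist":0},{"jaw":-1,"tx":0,"ty":0,"tz":0,"twist":0},{"jaw":-1,"tx":0,"ty":0,"tz":0,"twist":0}]' >/dev/null; python3 whl.py .4779 -.2331 2 .05; python3 tr.py 11 >/dev/null; python3 tr2.py 2.99 3.4 3.65|tail -3 | cut -c1-60
```

```text
t 55.78 ang -2.306 rad 0.0500 p [ 0.4444 -0.2702  0.2387] F [ 7.7 -4.6  2.1] w 19.2
Ftan(ccw+) 8.85 Frad -1.76
[ 1.8 -1.7] [ 1.9 -1.7] 
9 2.99 up 6.08 low 4.18 exp 5.68 
10 3.4 up 7.36 low 4.36 exp 6.46 
11 3.65 up 7.88 low 4.38 exp 6.93 [70, 65, 66, 72, 76, 76, 7
```

```bash
python3 -m inch '[{"jaw":-1,"tx":-0.8,"ty":0.7,"tz":0,"twist":0},{"jaw":-0.25,"tx":0,"ty":0,"tz":0,"twist":0},{"jaw":-0.25,"tx":0,"ty":0,"tz":0,"twist":0},{"jaw":-0.25,"tx":0,"ty":0,"tz":0,"twist":0},{"jaw":-0.25,"tx":0,"ty":0,"tz":-15,"twist":0},{"jaw":-0.25,"tx":0,"ty":0,"tz":-30,"twist":0},{"jaw":-0.25,"tx":0,"ty":0,"tz":-40,"twist":0},{"jaw":-0.25,"tx":0,"ty":0,"tz":-40,"twist":0},{"jaw":-0.25,"tx":0,"ty":0,"tz":-20,"twist":0}]' | grep -E "tool_p|cont|width"; python3 -m inch '[{"jaw":-0.25,"tx":40,"ty":0,"tz":0,"twist":0},{"jaw":-0.25,"tx":40,"ty":0,"tz":0,"twist":0},{"jaw":-0.25,"tx":40,"ty":0,"tz":0,"twist":0},{"jaw":-0.25,"tx":40,"ty":0,"tz":0,"twist":0},{"jaw":-0.25,"tx":40,"ty":0,"tz":0,"twist":0},{"jaw":-0.25,"tx":0,"ty":0,"tz":0,"twist":0},{"jaw":-0.25,"tx":0,"ty":0,"tz":0,"twist":0}]' | grep -E "tool_p|cont"; python3 tr.py 12 >/dev/null; python3 tr2.py 2.99 3.4 3.65 3.65|tail -1 | cut -c1-60
python3 - <<'E'
from h import *
im,C,_=shot('side','end_side.png');S=cam('scene'); im2,_,_=shot('scene','end_scene.png')
for nm,i,c in(('side',im,C),('scene',im2,S)):
    h=cv2.cvtColor(i,cv2.COLOR_RGB2HSV)[...,2]; u=proj(c,(.478,-.233,.28)).astype(int); m=np.zeros(i.shape[:2],np.uint8); sl=np.s_[u[1]-35:u[1]+35,u[0]-35:u[0]+35]; m[sl]=h[sl]<40
    n,l,s,ct=cv2.connectedComponentsWithStats(m)
    for k in range(1,n):
        if s[k,4]>15: print(nm,s[k],onz(c,ct[k],.28).round(3)[:2])
    # knob
    p=(.4742,-.1095,.08); u=proj(c,p).astype(int); sl=np.s_[u[1]-14:u[1]+14,u[0]-10:u[0]+10]; ys,xs=np.nonzero(h[sl]<45); print(nm,'knob',(xs.mean()+u[0]-10,ys.mean()+u[1]-14),'pred',proj(c,(.4742,-.1112,.072)))
E
```

```text
tool_pos: [0.4437, -0.27, 0.3872]
contact_force: [-1.1, 0.0, 0.3]
gripper_width: 0.377
tool_pos: [0.4357, -0.068, 0.3827]
contact_force: [-0.7, -0.4, 0.3]
12 3.65 up 8.02 low 4.54 exp 6.93 [68, 63, 65, 70, 74, 74, 7
side [306 114   6  17  86] [ 0.444 -0.27 ]
side knob (np.float64(316.2125), np.float64(208.8625)) pred [315.96382233 208.83677772]
scene [416 258  12  17 114] [ 0.44  -0.271]
scene knob (np.float64(360.3170731707317), np.float64(261.1463414634146)) pred [360.84465031 260.61473425]
```

```bash
python3 -c "
from plant import sign_off
print(sign_off())"
```

```text
the job is handed in; nothing more can be done
None
```

I pushed home all three covers, stacked the frames on the tray, slid it in to its stop and wound the platen about a quarter turn past contact. I left it clamped and handed the job in; the sign-off returned no verdict. The tray reached a rigid stop 2–3 mm earlier than I expected, which I took as fully in.

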